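Load and set the sample shaker

TASK

Load every green-capped sample jar that is on the bench upright into the wells of the shaker's black rack, one to a well, then lower the keeper plate level onto its two studs until it lies fully down, and swing the yellow brace in over the plate until it clicks into its end seat. Then pull the red-knobbed speed rod from its pushed-in position to its middle click, without ever drawing it through to the outer one, and let go. Leave the other things on the bench where they are.

Things in the scene. Friction and masses are not known exactly. Their poses are not given: they have to be found in the camera images.
- shaker: White bench shaker with a green band, fixed, 185 (x) x 320 (y) mm, deck at z = 60 mm. Origin on the bench under the middle of the jar rack; x points away from its front face (the face with the red-knobbed rod, at x = -85 mm), y along the rack, z up. Seen from the robot x points away, y left.
- rack (a point): Middle of the floor of the black rack, axes as the shaker's, z = 60 mm in its frame. Five square wells in a row along y, centres at y = -88, -44, 0, 44, 88 mm, each 41 mm square inside, walls 3 mm thick and 12 mm high. Jars stand on this floor.
- seat (a point): Where the middle of the plate's underside goes, at z = 104 mm in the shaker's frame, axes as the shaker's. It rests on two steel posts of 20 mm diameter at y = -128 and +128 mm of this point, each with a brass stud 10 mm in diameter and 11 mm tall, the top 5 mm tapered to 4 mm. Seated, the plate's handle point is 28 mm above this point, its long sides along the shaker's y.
- brace_hinge (a point): Vertical hinge axis of the yellow brace on its post (18 mm diameter), fixed at x = 75, y = 50, z = 120 mm in the shaker's frame, at the height of the brace's underside.
- brace (a joint): Angle of the brace about its vertical hinge, rad: 0 parked, arm pointing along the shaker's +y; grows counter-clockwise from above; 1.571 is the end seat, at a stop, arm along the shaker's -x, across the plate. Starts at 0 to 0.25. Light friction holds it where it is left up to 1.08; then a detent hump (about 4 N at the knob) resists until 1.37, and from about 1.45 it snaps into the end seat.
- brace_knob (a point): Grip point of the upright black knob on the brace's free end, 125 mm from the hinge: a vertical cylinder of 18 mm diameter and 42 mm height, which stands from 22 mm below to 20 mm above this point. The brace is a yellow bar 16 mm wide and 8 mm thick. In the shaker's frame this point is at z = 150 mm.
- rod (a joint): How far the speed rod is drawn out, m. Clicks at 0 (pushed in, where it starts), 0.014 (middle, wanted) and 0.028 (outer, which must be avoided). About 4 N of pull moves it from click to click; let go within 6 mm of the middle click it snaps to it by itself.
- rod_knob (a point): Centre of the red knob on the rod: a cylinder of 22 mm diameter and 22 mm length lying along the shaker's x axis, on a steel rod of 9 mm diameter. At 0 it is at x = -130, y = 110, z = 36 mm in the shaker's frame; drawn out it moves along the shaker's -x.
- plate_handle (a point): Keeper plate: aluminium, 66 (x) x 290 (y) x 8 mm, 0.35 kg; orange handle block on its middle, 16 (x) x 50 (y) mm, 36 mm tall. This point is in the handle, 28 mm above the plate's underside, 16 mm below the handle's top; axes along the plate's, z up. Two 13 mm through holes at y = -128 and +128 mm. Either way round will do.
- jar1_mid (a point): Sample jar (may be absent): closed clear jar with brown contents and a green cap, straight cylinder of 34 mm diameter and 40 mm height, 0.07 kg, heavier at the bottom; this point is at its centre, 20 mm above its underside; z up. At first it stands on the white board.
- jar2_mid (a point): Sample jar (may be absent): closed clear jar with brown contents and a green cap, straight cylinder of 34 mm diameter and 40 mm height, 0.07 kg, heavier at the bottom; this point is at its centre, 20 mm above its underside; z up. At first it stands on the white board.
- jar3_mid (a point): Sample jar (may be absent): closed clear jar with brown contents and a green cap, straight cylinder of 34 mm diameter and 40 mm height, 0.07 kg, heavier at the bottom; this point is at its centre, 20 mm above its underside; z up. At first it stands on the white board.
- jar4_mid (a point): Sample jar (may be absent): closed clear jar with brown contents and a green cap, straight cylinder of 34 mm diameter and 40 mm height, 0.07 kg, heavier at the bottom; this point is at its centre, 20 mm above its underside; z up. At first it stands on the white board.
- jar5_mid (a point): Sample jar (may be absent): closed clear jar with brown contents and a green cap, straight cylinder of 34 mm diameter and 40 mm height, 0.07 kg, heavier at the bottom; this point is at its centre, 20 mm above its underside; z up. At first it stands on the white board.
- board: White board under the jars, fixed, 270 (x) x 170 (y) x 3 mm; origin at the centre of its underside.
- bottle: Bystander: bottle with a white cap, 56 mm diameter, 130 mm tall; origin at its base.
- beaker: Bystander: empty glass beaker, 70 mm diameter, 90 mm tall; origin at its base.
- tape: Bystander: yellow roll of tape lying flat, 84 mm diameter, 22 mm high; origin at its base.
- brush: Bystander: brush, 170 mm long, lying on the bench; origin on its underside.
- plate: The keeper plate's own frame: origin at the centre of its underside, axes as those of its handle point.
There are look-alikes about, which are no part of the job. Leave any blue look-alike of the part that bears jar3_mid alone.

How it is judged:
On the way, in this order (a step that is already met when the one before it is completed fails the run):
1. every jar stands upright in a well of the rack (x of jar1_mid in the frame of shaker between -0.008 and 0.008 m and y of jar1_mid in the frame of shaker between -0.112 and 0.112 m and z of jar1_mid in the frame of shaker between 0.075 and 0.086 m and angle between each of jar1_mid, jar2_mid, jar3_mid, jar4_mid, jar5_mid's own z axis and vertical below 0.15 rad and x of jar2_mid in the frame of shaker between -0.008 and 0.008 m and y of jar2_mid in the frame of shaker between -0.112 and 0.112 m and z of jar2_mid in the frame of shaker between 0.075 and 0.086 m and x of jar3_mid in the frame of shaker between -0.008 and 0.008 m and y of jar3_mid in the frame of shaker between -0.112 and 0.112 m and z of jar3_mid in the frame of shaker between 0.075 and 0.086 m and x of jar4_mid in the frame of shaker between -0.008 and 0.008 m and y of jar4_mid in the frame of shaker between -0.112 and 0.112 m and z of jar4_mid in the frame of shaker between 0.075 and 0.086 m and x of jar5_mid in the frame of shaker between -0.008 and 0.008 m and y of jar5_mid in the frame of shaker between -0.112 and 0.112 m and z of jar5_mid in the frame of shaker between 0.075 and 0.086 m), for 0.2 s.
2. the keeper plate lies fully down on both posts, over both studs (x of plate_handle in the frame of shaker between -0.003 and 0.003 m and y of plate_handle in the frame of shaker between -0.003 and 0.003 m and z of plate_handle in the frame of shaker between 0.129 and 0.1345 m and angle between the y axis of plate_handle and the y axis of shaker, either way round below 0.03 rad and angle between plate_handle's own z axis and vertical below 0.03 rad), for 0.2 s.
3. the brace is in its end seat over the plate (all of step 2 and value of joint brace above 1.5 rad), for 0.2 s.
4. the speed rod is at its middle click (value of joint rod between 0.011 and 0.017 m and value of joint brace above 1.5 rad), for 0.2 s.
At the end, for the whole second after the job is handed in: Every jar present stands in a well (its centre within 8 mm of the rack's centre line, standing on the deck within 6 mm, tilt under 0.15 rad); the plate lies on both posts (within 3 mm, tilt and turn under 0.03 rad) and at rest; the brace is beyond 1.5 rad; the rod is within 3 mm of its middle click (all of step 1 and all of step 2 and all of step 4 and linear speed of plate below 0.02 m/s); the robot touches nothing.
It fails at once if the rod is drawn through towards its outer click (value of joint rod above 0.0235 m).
It fails at once if a bystander is shoved more than 5 cm away (distance of any of bottle, beaker, tape, brush from where it was at the start of the episode above 0.05 m).
Of jar1, jar2, jar3, jar4, jar5 only 3 to 5 are there at a start; the rules pass over those that are not, and their reading is None.
At some moment in a run one of jar1, jar2, jar3, jar4, jar5, plate may be knocked a few centimetres aside while the robot is not near it.
Once in a run the grip may slacken for a moment while it holds something.
It also fails if it takes over 210 s, if anything falls off the work surface, if the arm or the gripper's body presses on something with over 40 N, if the wrist force passes 120 N, or if a joint passes its speed limit or range.

ROBOT

A 7-joint arm with a two-finger parallel gripper is mounted at the origin on the work surface. World frame = base frame: x ahead of the robot, y to its left, z up, the work surface at z = 0. Lengths are in m, angles in rad, forces in N, time in s.
With the tool pointing down it reaches from about 0.4 to 0.85 m from the base axis. Payload 4.5 kg.
Tool frame: the origin (TCP) lies at the very end of the fingers, on their centre line; the grasp point (between the pads) lies 19 mm behind it; z points along the fingers, y is the line along which they close (so a half turn about z gives the same grasp; the last joint's range is limited). The gripper opens to 88 mm and grips with 3 to 60 N. Pads are 18 mm wide; open, the fingers measure 123 mm over their backs; the gripper's body (75 mm by 187 mm) begins 45 mm behind the grasp point.
Start: joints at [-1.213, 0.689, -0.195, 1.565, 0.157, 0.902, -0.215], TCP at [0.199, 0.593, 0.239] pointing down, gripper open.
Joint ranges: [-3.01, 3.01], [-0.46, 2.08], [-1.47, 1.51], [0.13, 2.56], [-1, 4.14], [0.04, 2.09], [-2.66, 2.66]. Speed limits (rad/s): [2.57, 2.57, 3.14, 3.14, 3.14, 3.14, 3.14].

INTERFACE

Orientations are given as a 3x3 rotation matrix whose columns are the frame's x, y, z axes.
In Python, from plant import r gives the robot as it stands.
- The arm moves only by the tool step_arm, never from a script. Its argument "series" is a list that holds one entry, the list of rows, each a list of 7 numbers: the shift along the tool's x, y, z in units of 0.02 m (1.0 is 0.02 m), then the turn, a rotation vector about the tool's x, y, z in units of 6 degrees (1.0 is 6 degrees), then the opening in per cent of the stroke, from 0 (shut) to 100 (fully open). In form: [[[tx, ty, tz, rx, ry, rz, claw], ...]]. A call has 1 to 8 rows; each row shifts and turns the commanded pose from where the row before left it, along the tool's axes as they then stand; what a row does not reach is not made up. A row lasts 1/12 s, in which the tool goes at most 41.7 mm and 7.16 degrees, less where a joint would pass 70% of its speed; a pose out of reach is approached as far as the arm can. A call with a number of a shift or a turn outside -1 to 1 is refused whole. A call with a gripper value outside its range is refused whole. The fingers move at their own pace and stop on an object; the grip force is fixed at half the most. Time passes only in rows, so rows that do not move let the fingers close. It gives the time, the measured TCP pose, the force, the opening and the grip force at its end, in the units of the state.
- r.state(): the state, without advancing time (a new reading comes with each control period).
- r.camera(name): name is "scene" or "top" or "wrist"; returns (picture, depth): 480x640x3 uint8, red, green, blue; 480x640 float32, m along the optical axis (not along the pixel's ray), 0 where there is no reading.
- r.camera_model(name): a dict with "fov_y" (degrees; the focal length in pixels is half the picture's height over the tangent of half this angle, whatever the lens; pixels are square), "cx", "cy" (the principal point, pixels), "R" (3x3) and "t" (3): a world point X has camera coordinates R X + t. Camera axes: x right, y down, z forward; pixel columns grow to the right and rows downward; lengths in m; the calibration is good to about 2 mm. A picture is of the moment at which its call begins: read the wrist's pose just before it. camera_model takes no time and is no camera call; for the wrist camera it gives the pose at the moment of the call.
- r.finish_job(): hands the job in; it is judged then, once.
The state is a dict: "time_s": time; "q": joint angles; "dq": joint speeds; "tau": joint torques, N m; "eef_pos": TCP position; "eef_rot": TCP orientation; "contact_force": force on the tool from outside, world axes, zero at the start; "ft_torque": the same for the moment, N m; "finger_gap": finger opening in m; "grip_force": force on a finger pad.
Only numpy, scipy, OpenCV 4.12 (cv2) and the standard library are available. Lean on these libraries where they do the work, as an engineer would, in place of code of your own. Each camera call takes 0.05 s, during which the arm holds its last target. There are 200 camera calls.

## Working session

There is one attempt and no reset: what is moved stays moved. The work goes in short steps, Python scripts to look and compute and a tool call to move; the robot and the scene stay as the last step left them, time stands still between calls to the robot, and variables do not carry over. Pictures are saved under pics/ and viewed, at most 14 in all, crops included, and the job is handed in when it is done.

Besides the shell and the picture viewer there is one more tool, called as a command line: name --argument value ..., lists and objects as JSON in quotes. step_arm: Moves the arm, as the interface text tells. Shifts and turns lie within -1 to 1; 1 stands for 0.02 m of shift or 6 degrees of turn. Its arguments: {"type":"object","properties":{"series":{"type":"array"}},"required":["series"]}

```bash
ls; mkdir -p pics; python3 - <<'E'
from plant import r
import cv2,numpy as np
s=r.state();print(s['time_s'],s['eef_pos'],np.round(s['eef_rot'],3).tolist())
for n in ("scene","top"):
    p,d=r.camera(n);cv2.imwrite(f'pics/{n}0.png',p[:,:,::-1]);np.save(f'pics/{n}0.npy',d)
    m=r.camera_model(n);print(n,m)
E
```

```text
pics
0.0 [0.19870979 0.59190059 0.23791206] [[-0.948, 0.318, -0.0], [0.318, 0.948, -0.002], [-0.0, -0.002, -1.0]]
scene {'fov_y': 55.17962433644254, 'cx': 317.9586394090265, 'cy': 246.87596552766948, 'R': array([[ 0.79474977,  0.60686595,  0.00930213],
       [ 0.49714069, -0.64210896, -0.58356424],
       [-0.34817228,  0.46841201, -0.8120137 ]]), 't': array([-0.38849715, -0.29487893,  1.28729181])}
top {'fov_y': 54.439541425589645, 'cx': 322.47347800291027, 'cy': 233.80034221303038, 'R': array([[-0.01254411, -0.99991002, -0.00475334],
       [-0.98440801,  0.01318347, -0.17540544],
       [ 0.17545232,  0.00247892, -0.98448481]]), 't': array([-0.09504846,  0.56396573,  1.15384974])}
```

View pics/top0.png

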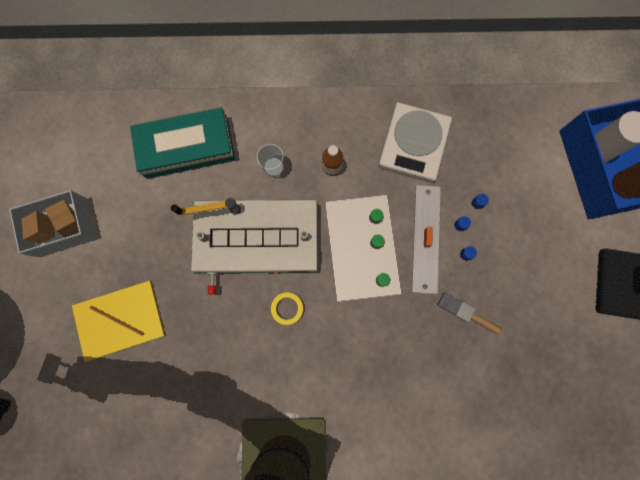

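View pics/scene0.png

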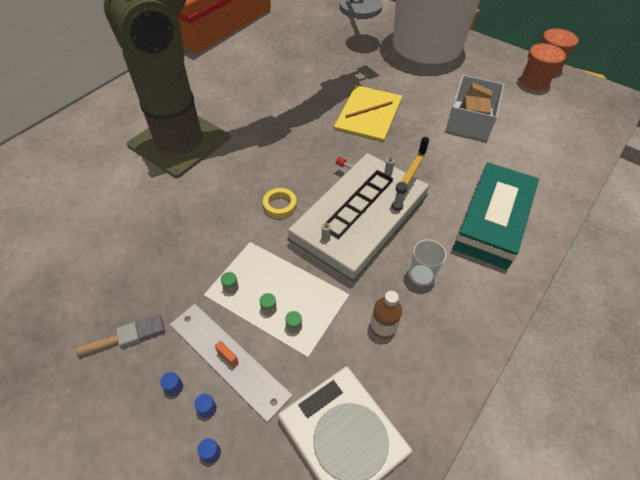

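The top view shows three green jars at (376,216), (378,242) and (383,280), and the plate with its handle at (429,237). The rack is around (254,237), with studs at (202,237) and (304,236). The rod knob is at (212,290), and the brace hinge and knob are at (233,205) and (176,209).

```bash
cat > h.py <<'E'
from plant import r
import cv2,numpy as np
np.set_printoptions(precision=4,suppress=True)
def cast(m,uv,z):
    f=240/np.tan(np.radians(m['fov_y']/2))
    uv=np.atleast_2d(np.asarray(uv,float))
    d=np.c_[(uv[:,0]-m['cx'])/f,(uv[:,1]-m['cy'])/f,np.ones(len(uv))]@m['R']
    C=-m['R'].T@m['t']
    return C+d*((z-C[2])/d[:,2])[:,None]
def proj(m,X):
    f=240/np.tan(np.radians(m['fov_y']/2))
    c=np.atleast_2d(X)@m['R'].T+m['t']
    return np.c_[f*c[:,0]/c[:,2]+m['cx'],f*c[:,1]/c[:,2]+m['cy']]
def blobs(p,lo,hi,amin=15):
    h=cv2.cvtColor(p,cv2.COLOR_RGB2HSV)
    k=cv2.inRange(h,np.array(lo),np.array(hi))
    n,l,st,c=cv2.connectedComponentsWithStats(k)
    return [(c[i],st[i]) for i in range(1,n) if st[i][4]>=amin],l
def px(m,p,d,uv):  # world point from depth
    u,v=map(int,np.round(uv)); z=d[v,u]
    f=240/np.tan(np.radians(m['fov_y']/2))
    return m['R'].T@(np.array([(u-m['cx'])/f*z,(v-m['cy'])/f*z,z])-m['t'])
GREEN=((50,120,40),(75,255,255));ORANGE=((4,150,120),(14,255,255));RED=((0,180,100),(3,255,255));YEL=((17,150,100),(32,255,255))
E
python3 - <<'E'
from h import *
for n,off in(("top",0),("scene",0)):
    p=cv2.imread(f'pics/{n}0.png')[:,:,::-1].copy();d=np.load(f'pics/{n}0.npy');m=r.camera_model(n)
    print(n)
    for nm,c,z in(('green',GREEN,.043),('orange',ORANGE,.044),('red',RED,.036),('yel',YEL,.124)):
        for c0,s in blobs(p,*c)[0]: print(nm,c0,s[4],cast(m,c0,z)[0][:2],px(m,p,d,c0))
m=r.camera_model('top')
d=np.load('pics/top0.npy')
for nm,uv,z in(('studs',[(202,237),(304,236)],.115),('rackends',[(210,229),(298,229),(297,247),(210,248)],.072),('deck',[(194,202),(317,201),(317,271),(192,271)],.06),('bk',[(176,209)],.17),('hinge',[(233,205)],.128),('plate',[(417,186),(440,186),(412,291),(437,294),(428,189),(424.5,287)],.008)):
    print(nm,cast(m,uv,z)); print([float(px(m,0,d,u)[2].round(4)) for u in uv])
p=cv2.imread('pics/top0.png');o=np.hstack([cv2.resize(p[180:310,160:325],None,fx=2.4,fy=2.4,interpolation=cv2.INTER_CUBIC),cv2.resize(p[180:310,325:490],None,fx=2.4,fy=2.4,interpolation=cv2.INTER_CUBIC)]);cv2.imwrite('pics/crop.png',o)
E
```

```text
top
green [376.3208 215.1132] 106 [ 0.6115 -0.2435] [ 0.6126 -0.2431  0.0398]
green [377.3302 240.9906] 106 [ 0.5431 -0.2439] [ 0.5431 -0.2431  0.0429]
green [382.885 279.354] 113 [ 0.4439 -0.2548] [ 0.4449 -0.2551  0.0426]
orange [428.8211 236.4632] 95 [ 0.553  -0.3772] [ 0.5543 -0.3779  0.0435]
orange [107.9167 316.2778] 36 [0.36   0.4405] [0.3609 0.4521 0.0183]
red [211.  289.5] 56 [0.4242 0.1846] [0.4225 0.1828 0.0433]
yel [204.1098 207.4431] 246 [0.6188 0.186 ] [0.6193 0.1857 0.1262]
yel [117.3941 320.5287] 4666 [0.3493 0.3809] [0.348  0.4258 0.0235]
yel [286.4782 308.1809] 481 [ 0.3729 -0.0157] [ 0.3757 -0.0047  0.004 ]
scene
orange [189.6512   1.6047] 43 [-0.4802  0.5061] [-0.2723  0.3474  0.1676]
orange [553.5883  45.8547] 991 [0.6651 1.0445] [0.6828 0.9339 0.1015]
orange [225.4576 351.452 ] 177 [ 0.5561 -0.3806] [ 0.5544 -0.3804  0.0434]
red [203.8133   9.28  ] 75 [-0.4139  0.5096] [-0.2664  0.3912  0.1306]
red [340.2143 161.    ] 42 [0.4216 0.183 ] [0.4264 0.1747 0.0451]
yel [596.8919  74.2703] 37 [0.8364 0.8262] [ 0.7893  1.7931 -0.401 ]
yel [368.2946 112.9677] 2288 [0.4266 0.2918] [0.3563 0.415  0.0141]
yel [412.3184 168.4627] 201 [0.6177 0.1881] [0.6186 0.183  0.13  ]
yel [279.3401 200.7477] 444 [ 0.4395 -0.0756] [ 0.3628  0.0026 -0.0002]
studs [[ 0.547   0.1912  0.115 ]
 [ 0.5462 -0.0575  0.115 ]]
[0.1037, 0.1021]
rackends [[ 0.5749  0.1829  0.072 ]
 [ 0.5719 -0.0405  0.072 ]
 [ 0.5258 -0.0378  0.072 ]
 [ 0.5262  0.1814  0.072 ]]
[0.0676, 0.061, 0.0614, 0.0583]
deck [[ 0.649   0.2295  0.06  ]
 [ 0.6473 -0.0893  0.06  ]
 [ 0.4658 -0.0874  0.06  ]
 [ 0.4699  0.2281  0.06  ]]
[0.0612, 0.0019, 0.0278, 0.0558]
bk [[0.6048 0.2398 0.17  ]]
[0.1692]
hinge [[0.6229 0.1146 0.128 ]]
[0.1303]
plate [[ 0.6986 -0.3607  0.008 ]
 [ 0.6977 -0.4231  0.008 ]
 [ 0.4153 -0.334   0.008 ]
 [ 0.4067 -0.3988  0.008 ]
 [ 0.6897 -0.3901  0.008 ]
 [ 0.4253 -0.3672  0.008 ]]
[0.0074, 0.0023, 0.0107, 0.0022, 0.0096, -0.0015]
```

View pics/crop.png

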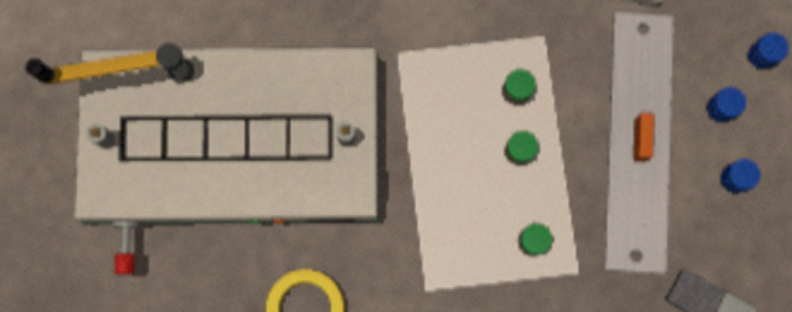

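The crop confirms three jars, the plate lying nearly along world x, and the shaker square to the world with its middle near (0.548, 0.068). I'll turn the tool and fly over the shaker for a close look.

step_arm --series '[[[0,0,0,0,0,1,60],[0,0,0,0,0,1,60],[0,0,0,0,0,1,60],[0,0,0,0,0,1,60],[0,0,0,0,0,1,60],[0,0,0,0,0,1,60],[0,0,0,0,0,1,60],[0,0,0,0,0,1,60]]]'

```text
time_s: 0.77
eef_pos: [0.1987, 0.5922, 0.2383]
eef_rot: [[-0.393, 0.919, -0.0], [0.919, 0.393, -0.001], [-0.001, -0.001, -1.0]]
contact_force: [-0.1, 0.0, 0.3]
finger_gap: 0.0529
grip_force: 0.0
```

step_arm --series '[[[0,0,0,0,0,1,60],[0,0,0,0,0,1,60],[0,0,0,0,0,1,60],[0,0,0,0,0,0.91,60],[0,0,0,0,0,0,60],[-1,0.675,-0.15,0,0,0,60],[-1,0.675,-0.15,0,0,0,60],[-1,0.675,-0.15,0,0,0,60]]]'

```text
time_s: 1.43
eef_pos: [0.2393, 0.5317, 0.2474]
eef_rot: [[-0.004, 1.0, -0.0], [1.0, 0.004, -0.001], [-0.001, -0.0, -1.0]]
contact_force: [-0.1, 0.4, -0.1]
finger_gap: 0.0531
grip_force: 0.0
```

step_arm --series '[[[-1,0.675,-0.15,0,0,0,60],[-1,0.675,-0.15,0,0,0,60],[-1,0.675,-0.15,0,0,0,60],[-1,0.675,-0.15,0,0,0,60],[-1,0.675,-0.15,0,0,0,60],[-1,0.675,-0.15,0,0,0,60],[-1,0.675,-0.15,0,0,0,60],[-1,0.675,-0.15,0,0,0,60]]]'

```text
time_s: 2.1
eef_pos: [0.3477, 0.3714, 0.2717]
eef_rot: [[-0.003, 1.0, -0.0], [1.0, 0.003, -0.0], [-0.0, -0.0, -1.0]]
contact_force: [0.5, -0.7, -0.5]
finger_gap: 0.0527
grip_force: 0.0
```

step_arm --series '[[[-1,0.675,-0.15,0,0,0,60],[-1,0.675,-0.15,0,0,0,60],[-1,0.675,-0.15,0,0,0,60],[-1,0.675,-0.15,0,0,0,60],[-1,0.675,-0.15,0,0,0,60],[-1,0.675,-0.15,0,0,0,60],[-1,0.675,-0.15,0,0,0,60],[-1,0.675,-0.15,0,0,0,60]]]'

```text
time_s: 2.77
eef_pos: [0.4556, 0.2113, 0.2958]
eef_rot: [[-0.003, 1.0, -0.0], [1.0, 0.003, -0.0], [-0.0, -0.0, -1.0]]
contact_force: [0.5, 0.3, -0.2]
finger_gap: 0.0529
grip_force: 0.0
```

step_arm --series '[[[-1,0.675,-0.15,0,0,0,60],[-1,0.675,-0.15,0,0,0,60],[-1,0.675,-0.15,0,0,0,60],[-1,0.675,-0.15,0,0,0,60],[-1,0.675,-0.15,0,0,0,60],[-1,0.675,-0.15,0,0,0,60],[0,0,0,0,0,0,60],[0,0,0,0,0,0,60]]]'

```text
time_s: 3.43
eef_pos: [0.5366, 0.091, 0.3136]
eef_rot: [[0.001, 1.0, -0.0], [1.0, -0.001, -0.0], [-0.0, -0.0, -1.0]]
contact_force: [-0.3, -0.1, 0.4]
finger_gap: 0.0527
grip_force: 0.0
```

```bash
python3 - <<'E'
from h import *
s=r.state();print(s['time_s'],s['eef_pos'],s['eef_rot'],s['q'],s['contact_force'])
m=r.camera_model('wrist');p,d=r.camera('wrist');print(m,-m['R'].T@m['t'])
cv2.imwrite('pics/w1.png',p[:,:,::-1]);np.save('pics/w1.npy',d);import pickle;pickle.dump(m,open('pics/w1.pkl','wb'))
E
```

```text
3.4333 [0.5366 0.091  0.3136] [[ 0.0011  1.     -0.0001]
 [ 1.     -0.0011 -0.0004]
 [-0.0004 -0.0001 -1.    ]] [-0.3501  0.4939  0.1552  1.7217 -0.0908  0.9331 -0.1601] [-0.3309 -0.1135  0.3573]
{'fov_y': 65.48135605941495, 'cx': 317.27104868868713, 'cy': 233.7489091266619, 'R': array([[ 1.    , -0.001 , -0.0008],
       [-0.0007, -0.9545,  0.2981],
       [-0.001 , -0.2981, -0.9545]]), 't': array([-0.5374,  0.0234,  0.4882])} [0.5379 0.1674 0.4586]
```

View pics/w1.png

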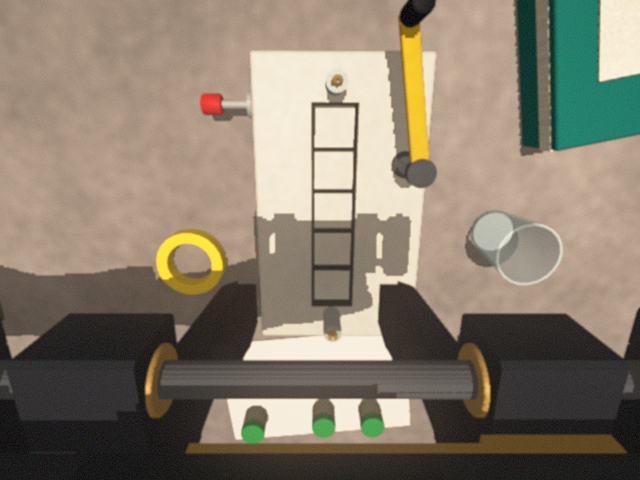

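The wrist view shows the rack clearly, with corners at about (312,103), (358,103), (352,304) and (312,304). The stud tops are at (337,77) and (333,336), the brace hinge is at (421,172), and the red knob is at (211,104).

```bash
python3 - <<'E'
from h import *
import pickle
m=pickle.load(open('pics/w1.pkl','rb'));d=np.load('pics/w1.npy')
for nm,uv,z in(('studs',[(337,77.5),(333,336)],.114),('rack',[(312,103),(358,103),(352,304),(312,304)],.072),('rackmid lines y',[(335,149),(334.5,190.5),(334,230),(334,267.5)],.072),('deck',[(251,52),(435,53)],.06),('hinge',[(421,172)],.13),('red',[(211,104)],.047),('bknob',[(412,8)],.17)):
    print(nm,cast(m,uv,z)[:,:2].tolist(),[round(float(px(m,0,d,u)[2]),3) for u in uv])
p=cv2.imread('pics/w1.png')[:,:,::-1].copy()
for c0,s in blobs(p,*GREEN)[0]:print(c0,s,cast(m,c0,.043))
E
```

```text
studs [[0.5545538636800805, 0.19977840446630427], [0.5540623692724864, -0.053554904177393114]] [0.103, 0.113]
rack [[0.5324693386549572, 0.18063981094937853], [0.5774614080585342, 0.18059376284761502], [0.5774446455476523, -0.03822864270603954], [0.5313299065418662, -0.038201992520548594]] [0.072, 0.069, 0.059, 0.071]
rackmid lines y [[0.5555457950612519, 0.13660046956362568], [0.5555818420411223, 0.09408473078395908], [0.5555924048975048, 0.05088380899297183], [0.5561331426882512, 0.007150603932470523]] [0.069, 0.069, 0.071, 0.07]
deck [[0.47329490526653817, 0.22788864326201863], [0.6520529113206419, 0.22680561643272393]] [0.057, 0.058]
hinge [[0.6285691695173861, 0.12142080528919313]] [0.129]
red [[0.4268271108181959, 0.1806191476002981]] [0.045]
bknob [[0.6022966142269958, 0.23833233569167525]] [0.165]
[323.31 427.19] [313 418  21  19 300] [[ 0.5456 -0.2445  0.043 ]]
[372.0744 426.7411] [362 418  21  18 309] [[ 0.6134 -0.2437  0.043 ]]
[252.0227 433.5599] [242 425  21  18 309] [[ 0.4458 -0.2556  0.043 ]]
```

step_arm --series '[[[-1,0.025,0,0,0,0,60],[-1,0.025,0,0,0,0,60],[-1,0.025,0,0,0,0,60],[-1,0.025,0,0,0,0,60],[-1,0.025,0,0,0,0,60],[-1,0.025,0,0,0,0,60],[-1,0.025,0,0,0,0,60],[-1,0.025,0,0,0,0,60]]]'

```text
time_s: 4.15
eef_pos: [0.5397, -0.0664, 0.3134]
eef_rot: [[-0.004, 1.0, -0.001], [1.0, 0.004, 0.001], [0.001, -0.001, -1.0]]
contact_force: [0.6, -0.0, 0.1]
finger_gap: 0.0527
grip_force: 0.0
```

step_arm --series '[[[-1,0.025,1,0,0,0,60],[-1,0.025,1,0,0,0,60],[-1,0.025,1,0,0,0,60],[-1,0.025,1,0,0,0,60],[-1,0.025,1,0,0,0,60],[-1,0.025,1,0,0,0,60],[-1,0.025,1,0,0,0,60],[-1,0.025,1,0,0,0,60]]]'

```text
time_s: 4.82
eef_pos: [0.5444, -0.2261, 0.1525]
eef_rot: [[-0.004, 1.0, -0.0], [1.0, 0.004, 0.002], [0.002, -0.0, -1.0]]
contact_force: [0.3, -0.5, 0.9]
finger_gap: 0.0527
grip_force: 0.0
```

step_arm --series '[[[-0.75,0,0.5,0,0,0,60],[0,0,0,0,0,0,60],[0,0,0,0,0,0,60]]]'

```text
time_s: 5.07
eef_pos: [0.5439, -0.2412, 0.1432]
eef_rot: [[-0.001, 1.0, -0.001], [1.0, 0.001, 0.002], [0.002, -0.001, -1.0]]
contact_force: [-0.6, 0.2, 0.2]
finger_gap: 0.0529
grip_force: 0.0
```

```bash
cat >> h.py <<'E'
def look(tag=None):
    m=r.camera_model('wrist');p,d=r.camera('wrist')
    if tag: cv2.imwrite(f'pics/{tag}.png',p[:,:,::-1])
    return m,p,d
def jars():
    s=r.state();m,p,d=look()
    print(s['time_s'],s['eef_pos'],s['eef_rot'][:,1])
    for c0,st in blobs(p,*GREEN,amin=60)[0]: print('jar',c0,st[:4],cast(m,c0,.043)[0])
    p,d=r.camera('top');m=r.camera_model('top')
    for c0,st in blobs(p,*GREEN)[0]: print('topjar',c0,st[4],cast(m,c0,.043)[0],px(m,0,d,c0))
E
python3 -c "
from h import *
jars()"
```

```text
5.0667 [ 0.5439 -0.2412  0.1432] [ 1.      0.0009 -0.0013]
jar [419.3901 229.3599] [401 218  37  25] [ 0.6148 -0.2379  0.043 ]
jar [318.5476 233.448 ] [296 221  46  22] [ 0.5457 -0.241   0.043 ]
jar [184.2405 239.8734] [177 236  16   9] [ 0.4527 -0.2458  0.043 ]
jar [170.0969 266.3656] [155 251  38  25] [ 0.4407 -0.2655  0.043 ]
```

step_arm --series '[[[-0.165,0.06,1,0,0,0,60],[0,0,1,0,0,0,60],[0,0,1,0,0,0,60],[0,0,1,0,0,0,60],[0,0,1,0,0,0,60],[0,0,0.8,0,0,0,60],[0,0,0.4,0,0,0,60],[0,0,0,0,0,0,60]]]'

```text
time_s: 5.83
eef_pos: [0.5454, -0.2437, 0.019]
eef_rot: [[-0.002, 1.0, -0.001], [1.0, 0.002, 0.002], [0.002, -0.001, -1.0]]
contact_force: [-0.2, 0.6, 0.2]
finger_gap: 0.053
grip_force: 0.0
```

step_arm --series '[[[0,0,0,0,0,0,20],[0,0,0,0,0,0,0],[0,0,0,0,0,0,0],[0,0,0,0,0,0,0],[0,0,0,0,0,0,0],[0,0,0,0,0,0,0]]]'

```text
time_s: 6.33
eef_pos: [0.5462, -0.2459, 0.021]
eef_rot: [[0.0, 1.0, 0.002], [1.0, -0.0, -0.0], [-0.0, 0.002, -1.0]]
contact_force: [-0.4, 1.2, 6.7]
finger_gap: 0.0333
grip_force: 30.0
```

step_arm --series '[[[0,0,-1,0,0,0,0],[0,0,-1,0,0,0,0],[0,0,-1,0,0,0,0],[0,0,-1,0,0,0,0],[0.5,0,-1,0,0,0,0],[1,0,-1,0,0,0,0],[1,0,-1,0,0,0,0],[1,0,-1,0,0,0,0]]]'

```text
time_s: 7.0
eef_pos: [0.5451, -0.1752, 0.1809]
eef_rot: [[0.001, 1.0, 0.0], [1.0, -0.001, 0.0], [0.0, 0.0, -1.0]]
contact_force: [0.1, -0.1, 0.2]
finger_gap: 0.0335
grip_force: 30.0
```

step_arm --series '[[[1,0.1,0,0,0,0,0],[1,0.1,0,0,0,0,0],[1,0.1,0,0,0,0,0],[1,0.1,0,0,0,0,0],[1,0,0,0,0,0,0],[1,0,0,0,0,0,0],[1,0,0,0,0,0,0],[0.8,0,0,0,0,0,0]]]'

```text
time_s: 7.67
eef_pos: [0.5533, -0.0179, 0.1799]
eef_rot: [[-0.001, 1.0, 0.0], [1.0, 0.001, 0.001], [0.001, 0.0, -1.0]]
contact_force: [0.4, -0.1, 0.3]
finger_gap: 0.0332
grip_force: 30.0
```

step_arm --series '[[[0,0,0,0,0,0,0],[0,0,0,0,0,0,0]]]'

```text
time_s: 7.83
eef_pos: [0.5534, -0.0194, 0.1799]
eef_rot: [[-0.002, 1.0, 0.0], [1.0, 0.002, -0.0], [-0.0, 0.0, -1.0]]
contact_force: [0.4, -0.8, -0.4]
finger_gap: 0.0335
grip_force: 30.0
```

```bash
python3 - <<'E'
from h import *
s=r.state();print(s['eef_pos'],s['finger_gap'],s['grip_force'])
m,p,d=look('w2');print(m['R'],m['t'])
E
```

```text
[ 0.5534 -0.0194  0.1799] 0.03350547761283551 29.99996893107891
[[ 1.      0.0017 -0.0007]
 [ 0.0018 -0.9546  0.2977]
 [-0.0001 -0.2977 -0.9547]] [-0.5543 -0.0434  0.3272]
```

View pics/w2.png

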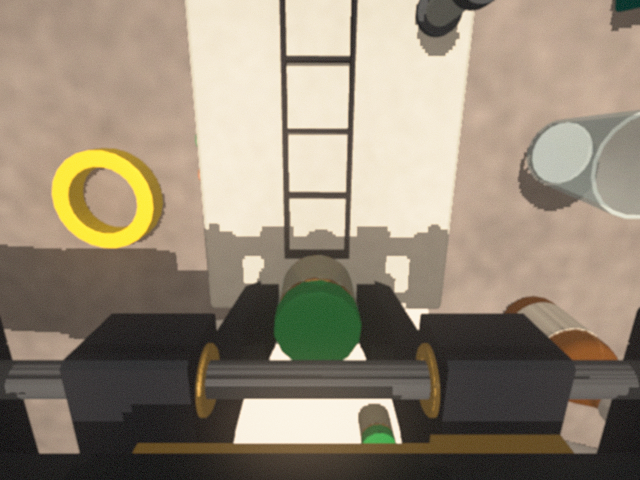

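The jar is held with its cap centred at (318,320). The rack's near end wall is at row 254 and its side walls are at columns 286 and 349.

```bash
python3 - <<'E'
from h import *
m=r.camera_model('wrist')
print(cast(m,[(286,252),(349,252),(317,254),(317.5,195),(318,131),(319,60),(286,100),(352,100)],.072))
p=cv2.imread('pics/w2.png')[:,:,::-1].copy()
for c0,s in blobs(p,*GREEN,amin=200)[0]: print(c0,s,cast(m,[(s[0]+s[2]/2,s[1]+s[2]/2-2),c0],.1799-.019+.003+.02))
E
```

```text
[[ 0.5318 -0.0374  0.072 ]
 [ 0.5773 -0.0374  0.072 ]
 [ 0.5542 -0.0389  0.072 ]
 [ 0.5546  0.0043  0.072 ]
 [ 0.5549  0.0468  0.072 ]
 [ 0.5555  0.0892  0.072 ]
 [ 0.5345  0.0659  0.072 ]
 [ 0.5766  0.0659  0.072 ]]
[317.2299 322.7021] [ 274  281   88   78 4797] [[ 0.5548 -0.0286  0.1839]
 [ 0.5544 -0.0284  0.1839]]
[379.2031 437.9414] [363 431  31  12 256] [[ 0.5839 -0.0947  0.1839]
 [ 0.584  -0.0907  0.1839]]
```

step_arm --series '[[[0.08,0.05,0.8,0,0,0,0],[0,0,1,0,0,0,0],[0,0,1,0,0,0,0],[0,0,0.8,0,0,0,0],[0,0,0.6,0,0,0,0],[0,0,0.4,0,0,0,0],[0,0,0.4,0,0,0,0],[0,0,0,0,0,0,0]]]'

```text
time_s: 8.55
eef_pos: [0.5546, -0.0158, 0.08]
eef_rot: [[-0.001, 1.0, -0.0], [1.0, 0.001, 0.004], [0.004, -0.0, -1.0]]
contact_force: [-1.1, 6.6, 5.0]
finger_gap: 0.033
grip_force: 30.0
```

step_arm --series '[[[0.08,0,0.05,0,0,0,0],[0,0,0,0,0,0,30],[0,0,0,0,0,0,55],[0,0,0,0,0,0,55],[0,0,0,0,0,0,55],[0,0,0,0,0,0,55],[0,0,-0.8,0,0,0,55],[0,0,-1,0,0,0,55]]]'

```text
time_s: 9.22
eef_pos: [0.5532, -0.0173, 0.1137]
eef_rot: [[0.001, 1.0, -0.004], [1.0, -0.001, -0.0], [-0.0, -0.004, -1.0]]
contact_force: [0.2, 0.2, 0.3]
finger_gap: 0.0486
grip_force: 0.0
```

step_arm --series '[[[0,0,-1,0,0,0,55],[0,0,-1,0,0,0,55],[0,0,-1,0,0,0,55],[0,0,-1,0,0,0,55],[0,0,-0.2,0,0,0,55],[0,0,0,0,0,0,55],[0,0,0,0,0,0,55]]]'

```text
time_s: 9.8
eef_pos: [0.554, -0.0168, 0.1981]
eef_rot: [[0.0, 1.0, -0.001], [1.0, -0.0, -0.0], [-0.0, -0.001, -1.0]]
contact_force: [0.2, -0.2, -1.0]
finger_gap: 0.0484
grip_force: 0.0
```

```bash
python3 - <<'E'
from h import *
s=r.state();print(s['time_s'],s['eef_pos'])
m,p,d=look('w3')
for c0,st in blobs(p,*GREEN,amin=60)[0]: print(c0,st,cast(m,c0,.1),px(m,0,d,c0))
E
```

```text
9.8 [ 0.554  -0.0168  0.1981]
[318.4085 223.7904] [ 295  201   48   45 1694] [[ 0.5557 -0.0093  0.1   ]] [ 0.5555 -0.0085  0.1034]
[375.7496 431.7047] [361 420  31  23 579] [[ 0.6027 -0.1858  0.1   ]] [ 0.614  -0.2437  0.043 ]
[216.     436.5023] [207 427  20  16 213] [[ 0.4716 -0.1909  0.1   ]] [ 0.4518 -0.2509  0.0424]
```

View pics/w3.png

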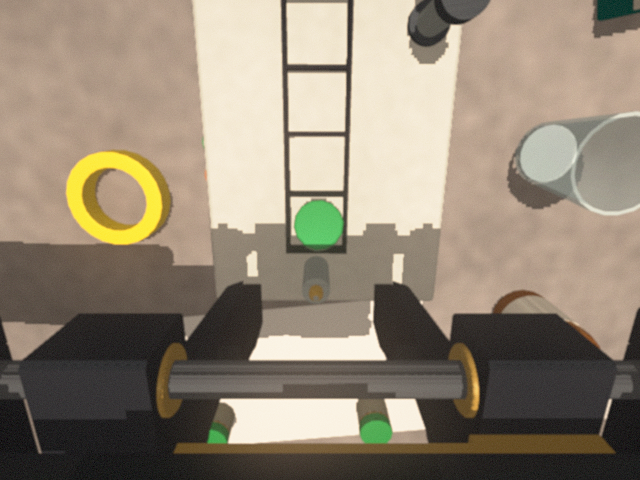

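The first jar stands in the end well, cap at (318,224). The studs and walls are visible for a check on the y scale.

```bash
python3 - <<'E'
from h import *
m=r.camera_model('wrist');print(m['t'],-m['R'].T@m['t'])
print(cast(m,[(316,250),(317,194),(318,133),(318.5,68)],.072)[:,:2])
print(cast(m,[(317,293)],.115))
p,d=r.camera('top');m=r.camera_model('top');cv2.imwrite('pics/t2.png',p[:,:,::-1])
for c0,st in blobs(p,*GREEN)[0]: print('topjar',c0,st[4],cast(m,c0,.1)[0],px(m,0,d,c0))
E
```

```text
[-0.5542 -0.0455  0.3464] [0.5552 0.0596 0.3427]
[[ 0.5534 -0.0379]
 [ 0.5542  0.0058]
 [ 0.5549  0.0491]
 [ 0.5553  0.091 ]]
[[ 0.5543 -0.0531  0.115 ]]
topjar [376.3178 215.1682] 107 [ 0.599  -0.2369  0.1   ] [ 0.6126 -0.2431  0.0397]
topjar [382.8919 279.2523] 111 [ 0.4398 -0.2476  0.1   ] [ 0.4447 -0.2549  0.0446]
```

```bash
python3 - <<'E'
from h import *
p,d=r.camera('scene');m=r.camera_model('scene')
for c0,st in blobs(p,*GREEN)[0]: print(c0,st,cast(m,c0,.1)[0],px(m,0,d,c0))
u,v=proj(m,[.5545,-.016,.08])[0].astype(int);print(u,v)
w=p[v-60:v+60,u-80:u+80];cv2.imwrite('pics/s2.png',cv2.resize(w[:,:,::-1],None,fx=4,fy=4,interpolation=cv2.INTER_CUBIC))
E
```

```text
[340.1507 213.5068] [334 210  13   9  73] [ 0.5542 -0.0067  0.1   ] [ 0.5579 -0.013   0.1069]
337 221
```

View pics/s2.png

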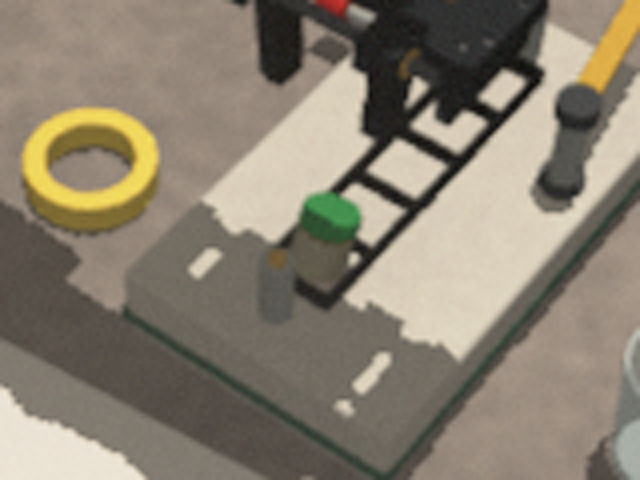

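The crop shows the jar leaning slightly toward +y, with its near lower edge probably on the end wall. I'll regrip it, lift, move a little to +y and set it down again.

step_arm --series '[[[0.34,0.05,0.8,0,0,0,55],[0,0,1,0,0,0,55],[0,0,1,0,0,0,55],[0,0,1,0,0,0,55],[0,0,1,0,0,0,55],[0,0,0.9,0,0,0,55],[0,0,0,0,0,0,55]]]'

```text
time_s: 10.53
eef_pos: [0.5526, -0.0097, 0.0809]
eef_rot: [[0.0, 1.0, -0.008], [1.0, -0.0, 0.0], [0.0, -0.008, -1.0]]
contact_force: [0.1, 1.1, 0.2]
finger_gap: 0.0486
grip_force: 0.0
```

step_arm --series '[[[0,0,0,0,0,0,10],[0,0,0,0,0,0,0],[0,0,0,0,0,0,0],[0,0,0,0,0,0,0],[0,0,0,0,0,0,0],[0,0,-1,0,0,0,0],[0,0,-1,0,0,0,0],[0,0,0,0,0,0,0]]]'

```text
time_s: 11.2
eef_pos: [0.5576, -0.01, 0.1281]
eef_rot: [[0.0, 1.0, 0.006], [1.0, -0.0, 0.0], [0.0, 0.006, -1.0]]
contact_force: [0.8, 0.7, -1.3]
finger_gap: 0.0333
grip_force: 29.8
```

```bash
python3 - <<'E'
from h import *
s=r.state();print(s['eef_pos'],s['finger_gap'],s['grip_force'],s['contact_force'])
m,p,d=look('w4')
for c0,st in blobs(p,*GREEN,amin=60)[0]: print(c0,st,px(m,0,d,c0))
print(m['R'],m['t'])
E
```

```text
[ 0.5576 -0.01    0.1281] 0.03332877691068077 29.761959715979174 [ 0.7869  0.6925 -1.283 ]
[317.9806 318.3338] [ 275  277   85   82 4793] [ 0.559  -0.0084  0.1439]
[[ 1.     -0.0004  0.0055]
 [-0.002  -0.9547  0.2977]
 [ 0.0051 -0.2977 -0.9547]] [-0.5595 -0.0169  0.2776]
```

View pics/w4.png

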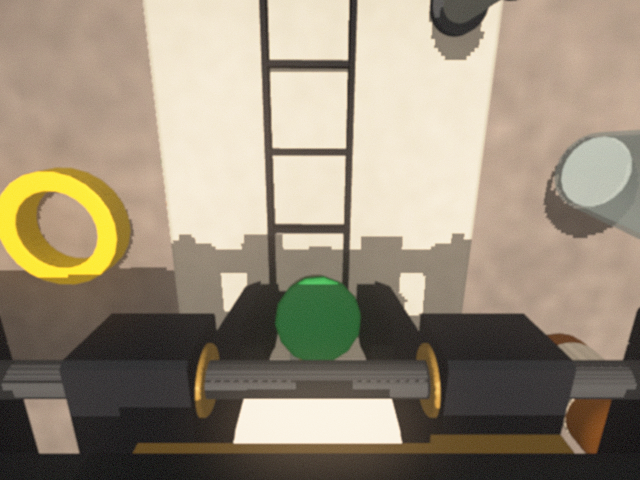

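The jar hangs tilted in the grip, with its body hidden under the cap. I'll shift 5 mm to +y, set its low edge on the well floor and release so it rights itself.

step_arm --series '[[[0.25,-0.15,0,0,0,0,0],[0,0,0.8,0,0,0,0],[0,0,0.8,0,0,0,0],[0,0,0.5,0,0,0,0],[0,0,0.2,0,0,0,0],[0,0,0,0,0,0,0]]]'

```text
time_s: 11.75
eef_pos: [0.5507, -0.0073, 0.0792]
eef_rot: [[0.003, 1.0, -0.003], [1.0, -0.003, -0.003], [-0.003, -0.003, -1.0]]
contact_force: [-3.8, -3.9, 15.5]
finger_gap: 0.0329
grip_force: 30.0
```

step_arm --series '[[[0,0,0,0,0,0,25],[0,0,0,0,0,0,55],[0,0,0,0,0,0,55],[0,0,0,0,0,0,55],[0,0,0,0,0,0,55],[0,0,-0.8,0,0,0,55],[0,0,-1,0,0,0,55],[0,0,-1,0,0,0,55]]]'

```text
time_s: 12.42
eef_pos: [0.5518, -0.0045, 0.1345]
eef_rot: [[-0.0, 1.0, -0.002], [1.0, 0.0, 0.0], [0.0, -0.002, -1.0]]
contact_force: [0.5, 0.5, -0.1]
finger_gap: 0.0486
grip_force: 0.0
```

step_arm --series '[[[0,0,-1,0,0,0,55],[0,0,-1,0,0,0,55],[0,0,-1,0,0,0,55],[0,0,0,0,0,0,55],[0,0,0,0,0,0,55]]]'

```text
time_s: 12.83
eef_pos: [0.5529, -0.0045, 0.1951]
eef_rot: [[-0.0, 1.0, 0.002], [1.0, 0.0, 0.0], [0.0, 0.002, -1.0]]
contact_force: [0.5, 0.5, -0.1]
finger_gap: 0.0485
grip_force: 0.0
```

```bash
python3 - <<'E'
from h import *
s=r.state();print(s['time_s'],s['eef_pos'])
m,p,d=look('w5')
for c0,st in blobs(p,*GREEN,amin=60)[0]: print(c0,st,cast(m,c0,.1),px(m,0,d,c0))
e=proj(m,[[.5545,-.016,.1],[.5545,.001,.1]]);print(e)
p,d=r.camera('scene');m=r.camera_model('scene')
for c0,st in blobs(p,*GREEN)[0]: print(c0,st,cast(m,c0,.1)[0],px(m,0,d,c0))
v,u=221,337
w=p[v-60:v+60,u-80:u+80];cv2.imwrite('pics/s3.png',cv2.resize(w[:,:,::-1],None,fx=4,fy=4,interpolation=cv2.INTER_CUBIC))
E
```

```text
12.8333 [ 0.5529 -0.0045  0.1951]
[312.9904 237.9486] [294 232  38  12 311] [[ 0.5512 -0.006   0.1   ]] [ 0.5512 -0.0065  0.0987]
[376.5167 438.0917] [361 431  30  12 240] [[ 0.6023 -0.177   0.1   ]] [ 0.6144 -0.2364  0.0426]
[[317.8605 251.8315]
 [317.8814 228.0049]]
```

View pics/s3.png

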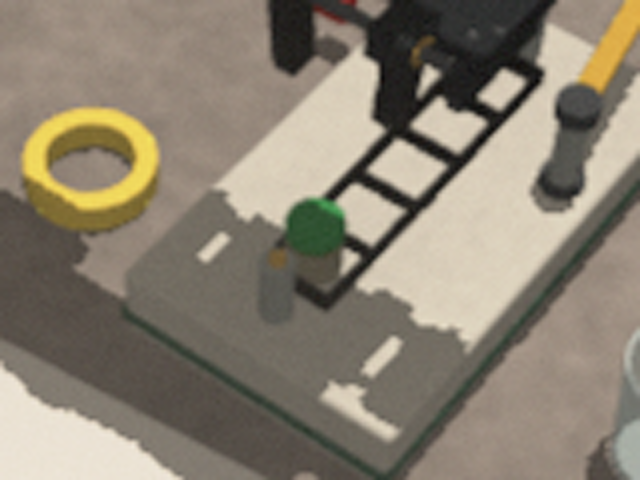

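```bash
python3 - <<'E'
from h import *
m=r.camera_model('scene')
print(cast(m,[(335.8,217.2)],.1),cast(m,[(335.8,217.2)],.09), cast(m,[(340.1,213.5)],.1))
p=cv2.imread('pics/w5.png');cv2.imwrite('pics/w5c.png',cv2.resize(p[150:330,220:420],None,fx=3,fy=3,interpolation=cv2.INTER_CUBIC))
m=r.camera_model('wrist');print(m['R'],m['t'])
E
```

```text
[[ 0.5528 -0.0211  0.1   ]] [[ 0.5483 -0.0142  0.09  ]] [[ 0.5541 -0.0068  0.1   ]]
[[ 1.      0.0003 -0.0027]
 [ 0.0011 -0.9547  0.2975]
 [-0.0025 -0.2975 -0.9547]] [-0.5523 -0.0329  0.3462]
```

View pics/w5c.png

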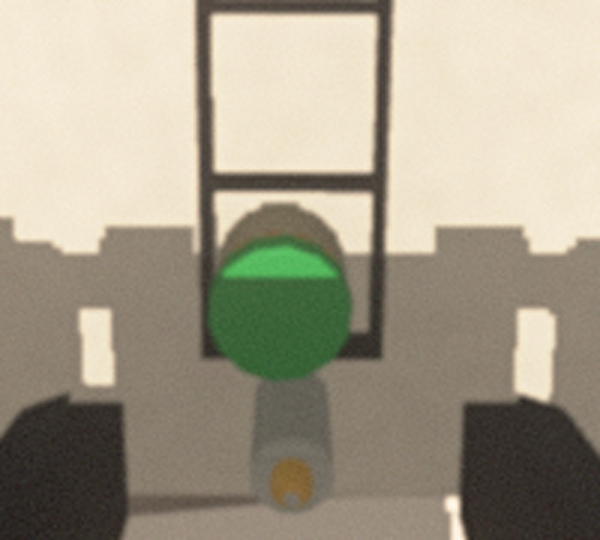

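The jar now looks upright inside the well: the cap is at about (313,253), where (318,252) was expected, and the body is visible on the +y side. A depth check on the cap will settle it.

```bash
python3 - <<'E'
from h import *
m,p,d=look()
f=240/np.tan(np.radians(m['fov_y']/2))
P=[];
for v in range(234,272,2):
    for u in range(297,331,2): P.append(px(m,0,d,(u,v)))
P=np.array(P);k=P[:,2]>.09;Q=P[k];A=np.c_[Q[:,:2],np.ones(len(Q))];print(len(Q),np.linalg.lstsq(A,Q[:,2],rcond=None)[0],Q.mean(0))
print('cap',cast(m,(313.3,252.7),.1))
E
```

```text
319 [0.0346 0.7549 0.0927] [ 0.5498 -0.0158  0.0998]
cap [[ 0.5498 -0.0161  0.1   ]]
```

```bash
cat >> h.py <<'E'
def captilt(c,rad=11,n=3):
    Q=[]
    for _ in range(n):
        m,p,d=look()
        for v in range(int(c[1])-rad,int(c[1])+rad+1):
            for u in range(int(c[0])-rad,int(c[0])+rad+1):
                if (u-c[0])**2+(v-c[1])**2<=rad*rad and d[v,u]>0: Q.append(px(m,0,d,(u,v)))
    Q=np.array(Q)
    for i in range(5):
        A=np.c_[Q[:,:2]-Q[:,:2].mean(0),np.ones(len(Q))];w=np.linalg.lstsq(A,Q[:,2],rcond=None)[0]
        e=Q[:,2]-A@w;Q2=Q[abs(e)<2.5*e.std()]
        if len(Q2)==len(Q):break
        Q=Q2
    return Q.mean(0),w,e.std()
E
python3 - <<'E'
from h import *
print(captilt((313.3,252.7)))
print(captilt((313.3,252.7),8))
E
```

```text
(array([ 0.5497, -0.0165,  0.0991]), array([-0.0028,  0.0085,  0.0991]), np.float64(0.0006142280795478594))
(array([ 0.5501, -0.0168,  0.0991]), array([-0.0034,  0.0222,  0.0991]), np.float64(0.0005765433854339527))
```

Jar 1 is upright in its well: the cap is level at z 0.099. On to the next jar at (0.613, -0.244).

step_arm --series '[[[-1,0.3,0,0,0,0,60],[-1,0.3,0,0,0,0,60],[-1,0.3,0,0,0,0,60],[-1,0.3,0,0,0,0,60],[-1,0.3,0,0,0,0,60],[-1,0.3,0,0,0,0,60],[-1,0.3,0.4,0,0,0,60],[-1,0.3,0.6,0,0,0,60]]]'

```text
time_s: 13.95
eef_pos: [0.6014, -0.1662, 0.1753]
eef_rot: [[0.0, 1.0, 0.002], [1.0, -0.0, -0.001], [-0.001, 0.002, -1.0]]
contact_force: [-0.2, -0.5, -0.3]
finger_gap: 0.0532
grip_force: 0.0
```

step_arm --series '[[[-1,0.3,0.6,0,0,0,60],[-1,0.3,0.6,0,0,0,60],[-0.8,0,0,0,0,0,60],[0,0,0,0,0,0,60],[0,0,0,0,0,0,60]]]'

```text
time_s: 14.37
eef_pos: [0.612, -0.2215, 0.1504]
eef_rot: [[0.002, 1.0, -0.001], [1.0, -0.002, 0.0], [0.0, -0.001, -1.0]]
contact_force: [0.5, 1.0, -0.2]
finger_gap: 0.0532
grip_force: 0.0
```

```bash
cat >> h.py <<'E'
def caps(zlo=.03):
    s=r.state();m,p,d=look('last')
    print(s['time_s'],s['eef_pos'],s['eef_rot'][:,1],s['finger_gap'],s['contact_force'])
    h=cv2.cvtColor(p,cv2.COLOR_RGB2HSV);k=cv2.inRange(h,np.array((50,90,25)),np.array((75,255,255)))
    for c in cv2.findContours(k,cv2.RETR_EXTERNAL,cv2.CHAIN_APPROX_NONE)[0]:
        if cv2.contourArea(c)<100: continue
        (x,y),rr=cv2.minEnclosingCircle(c);z=np.median([px(m,0,d,q)[2] for q in np.random.default_rng(0).permutation(c[:,0])[:1]])
        g=px(m,0,d,(x,y));print('cap',round(x,1),round(y,1),round(rr,1),cv2.contourArea(c)/(np.pi*rr*rr),cast(m,(x,y),g[2])[0])
E
python3 -c "
from h import *
caps()"
```

```text
14.3667 [ 0.612  -0.2215  0.1504] [ 1.     -0.0022 -0.0006] 0.053184272569114 [ 0.4908  0.9523 -0.2001]
cap 94.0 274.5 25.4 0.7944735689511838 [ 0.4487 -0.2551  0.0427]
cap 319.2 260.9 21.7 0.8926984336328784 [ 0.6143 -0.2455  0.0406]
```

step_arm --series '[[[-0.6,0.09,1,0,0,0,60],[-0.62,0,1,0,0,0,60],[0,0,1,0,0,0,60],[0,0,1,0,0,0,60],[0,0,1,0,0,0,60],[0,0,0.9,0,0,0,60],[0,0,0.65,0,0,0,60],[0,0,0,0,0,0,60]]]'

```text
time_s: 15.08
eef_pos: [0.6129, -0.2424, 0.0173]
eef_rot: [[-0.002, 1.0, -0.004], [1.0, 0.002, 0.003], [0.003, -0.004, -1.0]]
contact_force: [0.4, -0.3, -0.1]
finger_gap: 0.0529
grip_force: 0.0
```

step_arm --series '[[[0,0,0,0,0,0,20],[0,0,0,0,0,0,0],[0,0,0,0,0,0,0],[0,0,0,0,0,0,0],[0,0,0,0,0,0,0],[0,0,0,0,0,0,0]]]'

```text
time_s: 15.58
eef_pos: [0.6151, -0.2454, 0.0211]
eef_rot: [[0.0, 1.0, 0.002], [1.0, -0.0, -0.0], [-0.0, 0.002, -1.0]]
contact_force: [-1.1, 1.1, 5.8]
finger_gap: 0.033
grip_force: 30.0
```

step_arm --series '[[[0,0,-1,0,0,0,0],[0,0,-1,0,0,0,0],[0,0,-1,0,0,0,0],[0,0,-1,0,0,0,0],[0.5,0,-1,0,0,0,0],[1,0,-1,0,0,0,0],[1,-0.5,-1,0,0,0,0],[1,-0.5,-1,0,0,0,0]]]'

```text
time_s: 16.25
eef_pos: [0.5941, -0.1744, 0.1806]
eef_rot: [[0.0, 1.0, 0.001], [1.0, -0.0, 0.0], [0.0, 0.001, -1.0]]
contact_force: [0.1, -0.3, -0.8]
finger_gap: 0.0335
grip_force: 30.0
```

step_arm --series '[[[1,-0.5,0,0,0,0,0],[1,-0.5,0,0,0,0,0],[1,-0.5,0,0,0,0,0],[1,-0.5,0,0,0,0,0],[1,0,0,0,0,0,0],[1,0,0,0,0,0,0],[1,0,0,0,0,0,0],[1,0,0,0,0,0,0]]]'

```text
time_s: 16.92
eef_pos: [0.5541, -0.0143, 0.18]
eef_rot: [[0.001, 1.0, 0.0], [1.0, -0.001, 0.0], [0.0, 0.0, -1.0]]
contact_force: [0.5, 0.1, -0.4]
finger_gap: 0.0339
grip_force: 3.0
```

step_arm --series '[[[1,0,0,0,0,0,0],[1,0,0,0,0,0,0],[0,0,0,0,0,0,0],[0,0,0,0,0,0,0],[0,0,0,0,0,0,0]]]'

```text
time_s: 17.33
eef_pos: [0.5542, 0.0236, 0.1798]
eef_rot: [[0.001, 1.0, 0.0], [1.0, -0.001, -0.001], [-0.001, 0.0, -1.0]]
contact_force: [0.0, -0.6, -1.2]
finger_gap: 0.0331
grip_force: 30.0
```

```bash
python3 -c "
from h import *
caps()
m=r.camera_model('wrist');e=proj(m,[[.5545,-.016+.044,.072],[.5545,.072,.072]]);print(e,m['t'],m['R'])"
```

```text
17.3333 [0.5542 0.0236 0.1798] [ 1.     -0.001   0.0001] 0.03306926764667618 [ 0.0273 -0.6323 -1.2116]
cap 317.0 324.6 44.8 0.8845000268250295 [0.5552 0.026  0.2018]
[[316.2117 223.5119]
 [316.0226 160.166 ]] [-0.5551 -0.001   0.3404] [[ 1.     -0.002  -0.0006]
 [-0.0017 -0.9543  0.2987]
 [-0.0012 -0.2987 -0.9543]]
```

View pics/last.png

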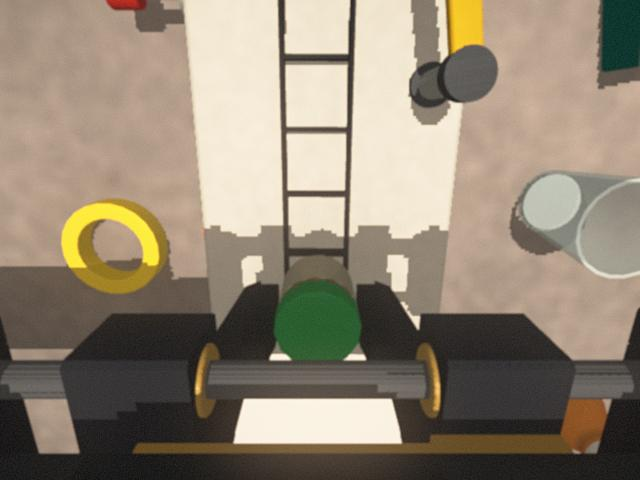

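The second jar hangs upright in the grip (body visible above the cap at (317,325)). Well 2 spans rows 194 to 252, and the jar is about 2 mm short of its centre.

step_arm --series '[[[0.1,0,0.8,0,0,0,0],[0,0,1,0,0,0,0],[0,0,1,0,0,0,0],[0,0,0.8,0,0,0,0],[0,0,0.6,0,0,0,0],[0,0,0.4,0,0,0,0],[0,0,0.4,0,0,0,0],[0,0,0,0,0,0,0]]]'

```text
time_s: 18.05
eef_pos: [0.5541, 0.0258, 0.0789]
eef_rot: [[0.002, 1.0, -0.001], [1.0, -0.002, -0.001], [-0.001, -0.001, -1.0]]
contact_force: [0.4, -0.2, -0.5]
finger_gap: 0.0332
grip_force: 30.0
```

step_arm --series '[[[0,0,0,0,0,0,0]]]'

```text
time_s: 18.13
eef_pos: [0.5544, 0.0262, 0.0798]
eef_rot: [[0.001, 1.0, 0.0], [1.0, -0.001, -0.0], [-0.0, 0.0, -1.0]]
contact_force: [-0.2, 0.1, -0.5]
finger_gap: 0.0331
grip_force: 30.0
```

step_arm --series '[[[0,0,0.06,0,0,0,0],[0,0,0,0,0,0,25],[0,0,0,0,0,0,55],[0,0,0,0,0,0,55],[0,0,0,0,0,0,55],[0,0,-0.7,0,0,0,55],[0,0,-1,0,0,0,55],[0,0,-1,0,0,0,55]]]'

```text
time_s: 18.8
eef_pos: [0.5537, 0.0268, 0.1329]
eef_rot: [[0.0, 1.0, -0.001], [1.0, -0.0, -0.0], [-0.0, -0.001, -1.0]]
contact_force: [0.4, -1.2, -0.0]
finger_gap: 0.0484
grip_force: 0.0
```

step_arm --series '[[[0,0,-1,0,0,0,55],[0,0,-1,0,0,0,55],[0,0,-1,0,0,0,55],[0,0,0,0,0,0,55],[0,0,0,0,0,0,55]]]'

```text
time_s: 19.22
eef_pos: [0.5548, 0.0269, 0.1934]
eef_rot: [[0.0, 1.0, 0.002], [1.0, -0.0, 0.0], [0.0, 0.002, -1.0]]
contact_force: [-0.6, -0.3, 0.1]
finger_gap: 0.0483
grip_force: 0.0
```

```bash
python3 - <<'E'
from h import *
caps()
m=r.camera_model('wrist');c=proj(m,[.5545,.028,.1])[0];print(c,captilt(c,9,2))
c=proj(m,[.550,-.0165,.1])[0];print(c,captilt(c,9,2))
E
```

```text
19.2167 [0.5548 0.0269 0.1934] [ 1.     -0.0001  0.0025] 0.04834852997934916 [-0.5855 -0.3281  0.1126]
cap 310.6 294.5 24.3 0.882606087343567 [ 0.5514 -0.0171  0.0979]
cap 316.5 236.4 24.9 0.9072113289172378 [0.5556 0.0267 0.0991]
[316.4568 235.467 ] (array([0.5542, 0.0278, 0.0991]), array([-0.0148,  0.0207,  0.0991]), np.float64(0.0005631389716385265))
[310.0897 295.8238] (array([ 0.5492, -0.0165,  0.0992]), array([0.0135, 0.0246, 0.0992]), np.float64(0.0005413399614057169))
```

Both jars stand upright in their wells. On to jar 3.

step_arm --series '[[[-1,-0.415,0,0,0,0,60],[-1,-0.415,0,0,0,0,60],[-1,-0.415,0,0,0,0,60],[-1,-0.415,0,0,0,0,60],[-1,-0.415,0,0,0,0,60],[-1,-0.415,0,0,0,0,60],[-1,-0.415,0,0,0,0,60],[-1,-0.415,0.2,0,0,0,60]]]'

```text
time_s: 20.13
eef_pos: [0.4874, -0.1342, 0.1882]
eef_rot: [[0.0, 1.0, -0.0], [1.0, -0.0, 0.0], [0.0, -0.0, -1.0]]
contact_force: [-0.0, -0.4, -0.6]
finger_gap: 0.0529
grip_force: 0.0
```

step_arm --series '[[[-1,-0.415,0.6,0,0,0,60],[-1,-0.415,0.6,0,0,0,60],[-1,-0.415,0.6,0,0,0,60],[-1,-0.415,0.2,0,0,0,60],[-1,-0.415,0,0,0,0,60],[0,0,0,0,0,0,60],[0,0,0,0,0,0,60]]]'

```text
time_s: 20.72
eef_pos: [0.4455, -0.2341, 0.1479]
eef_rot: [[0.003, 1.0, -0.001], [1.0, -0.003, 0.0], [0.0, -0.001, -1.0]]
contact_force: [-0.0, -0.5, 0.2]
finger_gap: 0.0531
grip_force: 0.0
```

```bash
python3 -c "
from h import *
caps()"
```

```text
20.7167 [ 0.4455 -0.2341  0.1479] [ 1.     -0.0031 -0.0012] 0.05309217904892243 [-0.031  -0.4541  0.1585]
cap 315.8 260.8 22.3 0.8618575767455169 [ 0.4452 -0.2565  0.0418]
cap 549.0 5.5 90.0 0.00876305653399533 [ 0.5944 -0.0902  0.0223]
```

step_arm --series '[[[-0.5,0,1,0,0,0,60],[-0.55,0,1,0,0,0,60],[0,0,1,0,0,0,60],[0,0,1,0,0,0,60],[0,0,1,0,0,0,60],[0,0,0.9,0,0,0,60],[0,0,0.5,0,0,0,60],[0,0,0,0,0,0,60]]]'

```text
time_s: 21.43
eef_pos: [0.4461, -0.2522, 0.0187]
eef_rot: [[-0.002, 1.0, -0.002], [1.0, 0.002, 0.002], [0.002, -0.002, -1.0]]
contact_force: [1.7, -0.6, -0.5]
finger_gap: 0.053
grip_force: 0.0
```

step_arm --series '[[[0,0,0,0,0,0,20],[0,0,0,0,0,0,0],[0,0,0,0,0,0,0],[0,0,0,0,0,0,0],[0,0,0,0,0,0,0],[0,0,0,0,0,0,0]]]'

```text
time_s: 21.93
eef_pos: [0.4468, -0.2543, 0.0214]
eef_rot: [[0.0, 1.0, 0.001], [1.0, -0.0, -0.0], [-0.0, 0.001, -1.0]]
contact_force: [-0.7, 0.3, 5.9]
finger_gap: 0.0331
grip_force: 30.0
```

step_arm --series '[[[0,0,-1,0,0,0,0],[0,0,-1,0,0,0,0],[0,0,-1,0,0,0,0],[0,0,-1,0,0,0,0],[0.5,0,-1,0,0,0,0],[1,0.4,-1,0,0,0,0],[1,0.4,-1,0,0,0,0],[1,0.4,-1,0,0,0,0]]]'

```text
time_s: 22.6
eef_pos: [0.4702, -0.1836, 0.1817]
eef_rot: [[0.001, 1.0, 0.0], [1.0, -0.001, 0.0], [0.0, 0.0, -1.0]]
contact_force: [1.0, 0.2, -0.9]
finger_gap: 0.0331
grip_force: 30.0
```

step_arm --series '[[[1,0.4,0,0,0,0,0],[1,0.4,0,0,0,0,0],[1,0.4,0,0,0,0,0],[1,0.4,0,0,0,0,0],[1,0.4,0,0,0,0,0],[1,0.4,0,0,0,0,0],[1,0.4,0,0,0,0,0],[1,0.4,0,0,0,0,0]]]'

```text
time_s: 23.27
eef_pos: [0.5343, -0.0232, 0.1807]
eef_rot: [[0.0, 1.0, -0.0], [1.0, -0.0, 0.0], [0.0, -0.0, -1.0]]
contact_force: [0.5, -0.5, -0.7]
finger_gap: 0.0332
grip_force: 30.0
```

step_arm --series '[[[1,0.4,0,0,0,0,0],[1,0.4,0,0,0,0,0],[1,0.3,0,0,0,0,0],[1,0,0,0,0,0,0],[0.85,0,0,0,0,0,0],[0,0,0,0,0,0,0],[0,0,0,0,0,0,0]]]'

```text
time_s: 23.85
eef_pos: [0.556, 0.0735, 0.1805]
eef_rot: [[-0.002, 1.0, -0.0], [1.0, 0.002, 0.0], [0.0, -0.0, -1.0]]
contact_force: [0.7, -0.5, -1.1]
finger_gap: 0.0331
grip_force: 30.0
```

```bash
python3 -c "
from h import *
caps()
m=r.camera_model('wrist');print(proj(m,[[.5545,.072,.072],[.5545,.05,.072],[.5545,.094,.072]]))
p=cv2.imread('pics/last.png');g=p.mean(2)
print(g[150:280,305:330].mean(1).round().tolist());print(g[200:240,270:370].mean(0).round().tolist())"
```

```text
23.85 [0.556  0.0735 0.1805] [ 1.      0.002  -0.0003] 0.03314870138434766 [ 0.6664 -0.5328 -1.0504]
cap 316.8 330.2 44.2 0.8455954908874885 [0.557  0.0728 0.2014]
[[313.6352 229.7964]
 [313.732  258.7692]
 [313.5335 199.3504]]
[231.0, 231.0, 231.0, 231.0, 231.0, 230.0, 230.0, 230.0, 230.0, 229.0, 229.0, 230.0, 230.0, 230.0, 230.0, 231.0, 231.0, 231.0, 231.0, 231.0, 231.0, 231.0, 231.0, 231.0, 231.0, 230.0, 230.0, 230.0, 230.0, 230.0, 230.0, 230.0, 230.0, 230.0, 230.0, 230.0, 230.0, 231.0, 230.0, 230.0, 230.0, 230.0, 230.0, 230.0, 229.0, 230.0, 231.0, 223.0, 172.0, 104.0, 71.0, 71.0, 73.0, 77.0, 110.0, 173.0, 218.0, 230.0, 230.0, 229.0, 229.0, 229.0, 229.0, 229.0, 228.0, 227.0, 228.0, 228.0, 228.0, 228.0, 228.0, 228.0, 228.0, 227.0, 228.0, 228.0, 228.0, 228.0, 228.0, 229.0, 229.0, 230.0, 224.0, 201.0, 176.0, 165.0, 150.0, 135.0, 131.0, 131.0, 131.0, 131.0, 130.0, 130.0, 129.0, 130.0, 130.0, 129.0, 129.0, 129.0, 128.0, 128.0, 129.0, 129.0, 120.0, 92.0, 62.0, 52.0, 51.0, 54.0, 67.0, 83.0, 93.0, 97.0, 98.0, 98.0, 97.0, 98.0, 98.0, 97.0, 97.0, 94.0, 94.0, 94.0, 94.0, 93.0, 93.0, 93.0, 93.0, 92.0]
[199.0, 198.0, 198.0, 198.0, 198.0, 198.0, 198.0, 198.0, 198.0, 195.0, 170.0, 116.0, 77.0, 71.0, 72.0, 90.0, 134.0, 171.0, 179.0, 178.0, 179.0, 187.0, 194.0, 196.0, 199.0, 202.0, 202.0, 202.0, 202.0, 201.0, 201.0, 201.0, 201.0, 201.0, 200.0, 200.0, 200.0, 200.0, 200.0, 200.0, 201.0, 200.0, 199.0, 195.0, 193.0, 193.0, 193.0, 193.0, 193.0, 193.0, 193.0, 193.0, 193.0, 192.0, 192.0, 192.0, 192.0, 193.0, 195.0, 199.0, 199.0, 199.0, 199.0, 199.0, 198.0, 199.0, 199.0, 199.0, 199.0, 200.0, 198.0, 176.0, 118.0, 72.0, 66.0, 75.0, 109.0, 168.0, 213.0, 222.0, 222.0, 221.0, 221.0, 220.0, 218.0, 215.0, 213.0, 209.0, 201.0, 196.0, 196.0, 196.0, 197.0, 197.0, 197.0, 197.0, 197.0, 197.0, 197.0, 197.0]
```

step_arm --series '[[[-0.05,-0.1,0.8,0,0,0,0],[0,0,1,0,0,0,0],[0,0,1,0,0,0,0],[0,0,0.8,0,0,0,0],[0,0,0.6,0,0,0,0],[0,0,0.4,0,0,0,0],[0,0,0.4,0,0,0,0],[0,0,0,0,0,0,0]]]'

```text
time_s: 24.57
eef_pos: [0.5544, 0.0742, 0.0809]
eef_rot: [[-0.001, 1.0, 0.0], [1.0, 0.001, 0.004], [0.004, 0.0, -1.0]]
contact_force: [-1.8, 6.7, 6.9]
finger_gap: 0.0334
grip_force: 30.0
```

step_arm --series '[[[0,0,0.06,0,0,0,0],[0,0,0,0,0,0,25],[0,0,0,0,0,0,55],[0,0,0,0,0,0,55],[0,0,0,0,0,0,55],[0,0,-0.7,0,0,0,55],[0,0,-1,0,0,0,55],[0,0,-1,0,0,0,55]]]'

```text
time_s: 25.23
eef_pos: [0.5539, 0.0704, 0.1334]
eef_rot: [[0.002, 1.0, -0.002], [1.0, -0.002, -0.001], [-0.001, -0.002, -1.0]]
contact_force: [0.9, 0.0, -0.5]
finger_gap: 0.0486
grip_force: 0.0
```

step_arm --series '[[[0,0,-1,0,0,0,55],[0,0,-1,0,0,0,55],[0,0,-1,0,0,0,55],[0,0,0,0,0,0,55],[0,0,0,0,0,0,55]]]'

```text
time_s: 25.65
eef_pos: [0.555, 0.0709, 0.194]
eef_rot: [[0.001, 1.0, 0.002], [1.0, -0.001, -0.0], [-0.0, 0.002, -1.0]]
contact_force: [0.2, -0.5, -0.9]
finger_gap: 0.0483
grip_force: 0.0
```

```bash
python3 - <<'E'
from h import *
caps()
m=r.camera_model('wrist');c=proj(m,[.5545,.072,.1])[0];print(c,captilt(c,9,2))
p=cv2.imread('pics/last.png')
p,d=r.camera('top');m=r.camera_model('top')
for nm,c in(('o',ORANGE),('g',GREEN)):
  for c0,st in blobs(p,*c)[0]: print(nm,c0,st[4],cast(m,c0,.044)[0])
E
```

```text
25.65 [0.555  0.0709 0.194 ] [ 1.     -0.0014  0.0022] 0.04830691868224386 [ 0.2088 -0.504  -0.8515]
cap 310.3 346.1 22.8 0.784771496505455 [ 0.5509 -0.0148  0.0995]
cap 316.5 294.0 24.3 0.884442382183541 [0.5556 0.0281 0.1001]
cap 316.9 229.1 25.3 0.9108045042182005 [0.5559 0.0765 0.1019]
[316.3195 235.3754] (array([0.5543, 0.0732, 0.1036]), array([ 0.0011, -0.3171,  0.1036]), np.float64(0.0006517227179111904))
o [428.5 236.5] 106 [ 0.5529 -0.3764  0.044 ]
g [253.8846 232.6538] 26 [0.5691 0.0756 0.044 ]
g [270.0547 234.4141] 128 [0.5639 0.0336 0.044 ]
g [287.9762 235.8651] 126 [ 0.5595 -0.0129  0.044 ]
```

Jar 3 leans like jar 1 did, with its near edge on the well wall. The same mend applies.

step_arm --series '[[[0.25,0.03,0.8,0,0,0,55],[0,0,1,0,0,0,55],[0,0,1,0,0,0,55],[0,0,1,0,0,0,55],[0,0,1,0,0,0,55],[0,0,0.85,0,0,0,55],[0,0,0,0,0,0,55]]]'

```text
time_s: 26.43
eef_pos: [0.5521, 0.0764, 0.0765]
eef_rot: [[0.0, 1.0, -0.007], [1.0, -0.0, -0.001], [-0.001, -0.007, -1.0]]
contact_force: [0.2, -1.3, 0.4]
finger_gap: 0.0482
grip_force: 0.0
```

step_arm --series '[[[0,0,0,0,0,0,10],[0,0,0,0,0,0,0],[0,0,0,0,0,0,0],[0,0,0,0,0,0,0],[0,0,0,0,0,0,0],[0,0,-1,0,0,0,0],[0,0,-1,0,0,0,0],[0,0,0,0,0,0,0]]]'

```text
time_s: 27.1
eef_pos: [0.5572, 0.0769, 0.1236]
eef_rot: [[0.001, 1.0, 0.006], [1.0, -0.001, 0.001], [0.001, 0.006, -1.0]]
contact_force: [-0.3, -0.8, -1.2]
finger_gap: 0.0329
grip_force: 29.9
```

step_arm --series '[[[0.2,0,0,0,0,0,0],[0,0,0.8,0,0,0,0],[0,0,0.8,0,0,0,0],[0,0,0.5,0,0,0,0],[0,0,0.2,0,0,0,0],[0,0,0,0,0,0,0]]]'

```text
time_s: 27.6
eef_pos: [0.5539, 0.0775, 0.0746]
eef_rot: [[0.003, 1.0, -0.002], [1.0, -0.003, -0.004], [-0.004, -0.002, -1.0]]
contact_force: [-3.9, -5.4, 12.1]
finger_gap: 0.0332
grip_force: 30.0
```

step_arm --series '[[[0,0,0,0,0,0,25],[0,0,0,0,0,0,55],[0,0,0,0,0,0,55],[0,0,0,0,0,0,55],[0,0,0,0,0,0,55],[0,0,-0.8,0,0,0,55],[0,0,-1,0,0,0,55],[0,0,-1,0,0,0,55]]]'

```text
time_s: 28.27
eef_pos: [0.5543, 0.0812, 0.1302]
eef_rot: [[-0.0, 1.0, -0.002], [1.0, 0.0, 0.0], [0.0, -0.002, -1.0]]
contact_force: [0.4, 0.3, -0.2]
finger_gap: 0.0484
grip_force: 0.0
```

step_arm --series '[[[0,0,-1,0,0,0,55],[0,0,-1,0,0,0,55],[0,0,-1,0,0,0,55],[0,0,0,0,0,0,55],[0,0,0,0,0,0,55]]]'

```text
time_s: 28.68
eef_pos: [0.5554, 0.0813, 0.1908]
eef_rot: [[-0.0, 1.0, 0.002], [1.0, 0.0, 0.001], [0.001, 0.002, -1.0]]
contact_force: [0.0, -0.6, -0.4]
finger_gap: 0.0486
grip_force: 0.0
```

```bash
python3 - <<'E'
from h import *
caps()
m=r.camera_model('wrist');c=proj(m,[.5545,.072,.1])[0];print(c,captilt(c,9,2))
E
```

```text
28.6833 [0.5554 0.0813 0.1908] [1.     0.0004 0.0018] 0.04857104051231922 [ 0.0272 -0.5561 -0.3798]
cap 310.0 357.5 22.0 0.45059254948787475 [ 0.5513 -0.0129  0.0981]
cap 315.6 308.9 24.2 0.8949716735121018 [0.5555 0.0284 0.0999]
cap 314.5 253.0 24.6 0.9098995133012857 [0.5548 0.0702 0.0992]
[315.615  251.2357] (array([0.5542, 0.0717, 0.0991]), array([-0.0069,  0.0164,  0.0991]), np.float64(0.0006050055687487192))
```

All three jars are seated. Now over to the plate.

step_arm --series '[[[-1,0,-0.3,0,0,0,55],[-1,0,-0.3,0,0,0,55],[-1,0,-0.3,0,0,0,55],[-1,0,-0.3,0,0,0,55],[-1,0,-0.3,0,0,0,55],[-1,0,-0.3,0,0,0,55],[-1,0,-0.3,0,0,0,55],[-1,0,0,0,0,0,55]]]'

```text
time_s: 29.5
eef_pos: [0.5548, -0.0802, 0.232]
eef_rot: [[0.0, 1.0, -0.001], [1.0, -0.0, 0.0], [0.0, -0.001, -1.0]]
contact_force: [0.5, 0.3, -0.1]
finger_gap: 0.0489
grip_force: 0.0
```

step_arm --series '[[[-1,0,0,0,0,0,55],[-1,0,0,0,0,0,55],[-1,0,0,0,0,0,55],[-1,0,0,0,0,0,55],[-1,0,0,0,0,0,55],[-1,0,0,0,0,0,55],[-1,0,0,0,0,0,55],[-1,0,0,0,0,0,55]]]'

```text
time_s: 30.17
eef_pos: [0.5541, -0.2398, 0.2307]
eef_rot: [[0.0, 1.0, -0.002], [1.0, -0.0, 0.001], [0.001, -0.002, -1.0]]
contact_force: [-0.1, -0.6, 0.0]
finger_gap: 0.0482
grip_force: 0.0
```

step_arm --series '[[[-1,0,0,0,0,0,55],[-1,0,0,0,0,0,55],[-1,0,0,0,0,0,55],[-1,0,0,0,0,0,55],[0,0,0,0,0,0,55],[0,0,0,0,0,0,55]]]'

```text
time_s: 30.67
eef_pos: [0.5539, -0.3198, 0.2308]
eef_rot: [[0.002, 1.0, -0.002], [1.0, -0.002, 0.001], [0.001, -0.002, -1.0]]
contact_force: [-0.1, 1.4, -0.0]
finger_gap: 0.0484
grip_force: 0.0
```

```bash
python3 - <<'E'
from h import *
s=r.state();print(s['time_s'],s['eef_pos'],s['eef_rot'][:,1],s['q'])
m,p,d=look('w6')
h=cv2.cvtColor(p,cv2.COLOR_RGB2HSV)
k=cv2.inRange(h,np.array(ORANGE[0]),np.array(ORANGE[1]))
for c in cv2.findContours(k,cv2.RETR_EXTERNAL,cv2.CHAIN_APPROX_NONE)[0]:
    if cv2.contourArea(c)>150:
        q=cast(m,c[:,0].astype(float),.044)[:,:2].astype(np.float32);rc=cv2.minAreaRect(q*1000);print('orange',cv2.contourArea(c),rc,px(m,0,d,c[:,0].mean(0)))
E
```

```text
30.6667 [ 0.5539 -0.3198  0.2308] [ 1.     -0.0024 -0.0022] [ 0.3645  0.7222  0.1623  1.5356 -0.137   0.8974  0.5704]
orange 630.5 ((555.45849609375, -378.7222900390625), (15.584022521972656, 47.3152961730957), 86.71073150634766) [ 0.5559 -0.3791  0.0439]
```

View pics/w6.png

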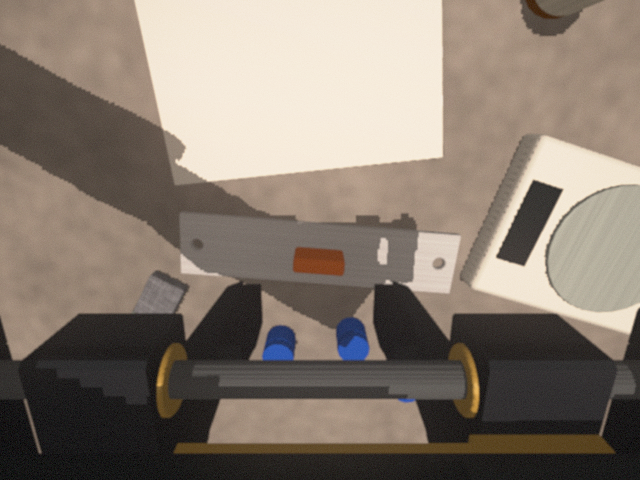

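The plate is at the centre, holes at (197,244) and (438,264), handle at (319,261). Blue look-alikes stand close behind at (280,340) and (352,338).

```bash
python3 - <<'E'
from h import *
m=r.camera_model('wrist')
H=cast(m,[(197,244),(438,264)],.008)[:,:2];v=H[1]-H[0];print(H,H.mean(0),np.linalg.norm(v),np.degrees(np.arctan2(v[1],v[0])))
print(cast(m,[(280,331),(352,323)],.04))
p,d=r.camera('top');mt=r.camera_model('top')
for c0,st in blobs(p,(105,150,60),(130,255,255))[0]:
    if st[4]<300: print('blue',cast(mt,c0,.03)[0],st[4])
E
```

```text
[[ 0.4296 -0.3673]
 [ 0.6828 -0.3895]] [ 0.5562 -0.3784] 0.25412612061080025 -5.003675157330541
[[ 0.5168 -0.4506  0.04  ]
 [ 0.5904 -0.4412  0.04  ]]
blue [ 0.5109 -0.4937  0.03  ] 38
```

step_arm --series '[[[-1,0,0,0,0,0,45],[-1,0,0,0,0,0,45],[-0.93,0.08,0,0,0,0,45],[0,0,0,0,0,1,45],[0,0,0,0,0,1,45],[0,0,0,0,0,1,45],[0,0,0,0,0,1,45],[0,0,0,0,0,1,45]]]'

```text
time_s: 31.43
eef_pos: [0.5572, -0.3754, 0.2318]
eef_rot: [[0.502, 0.865, -0.0], [0.865, -0.502, 0.002], [0.002, -0.001, -1.0]]
contact_force: [0.1, -1.0, 0.6]
finger_gap: 0.0397
grip_force: 0.0
```

step_arm --series '[[[0,0,0,0,0,1,45],[0,0,0,0,0,1,45],[0,0,0,0,0,1,45],[0,0,0,0,0,1,45],[0,0,0,0,0,1,45],[0,0,0,0,0,1,45],[0,0,0,0,0,1,45],[0,0,0,0,0,1,45]]]'

```text
time_s: 32.1
eef_pos: [0.5573, -0.3753, 0.2318]
eef_rot: [[0.979, 0.205, -0.0], [0.205, -0.979, 0.002], [0.0, -0.002, -1.0]]
contact_force: [0.7, -0.4, -0.5]
finger_gap: 0.0396
grip_force: 0.0
```

step_arm --series '[[[0,0,0,0,0,1,45],[0,0,0,0,0,1,45],[0,0,0,0,0,0.8,45],[0,0,0,0,0,0,45],[0,0,0,0,0,0,45]]]'

```text
time_s: 32.52
eef_pos: [0.5571, -0.376, 0.2318]
eef_rot: [[0.997, -0.08, -0.0], [-0.08, -0.997, 0.001], [-0.001, -0.001, -1.0]]
contact_force: [0.5, 0.1, 0.2]
finger_gap: 0.0398
grip_force: 0.0
```

```bash
python3 - <<'E'
from h import *
s=r.state();print(s['time_s'],s['eef_pos'],s['eef_rot'],s['q'])
m,p,d=look('w7');print(-m['R'].T@m['t'])
h=cv2.cvtColor(p,cv2.COLOR_RGB2HSV)
k=cv2.inRange(h,np.array(ORANGE[0]),np.array(ORANGE[1]))
for c in cv2.findContours(k,cv2.RETR_EXTERNAL,cv2.CHAIN_APPROX_NONE)[0]:
    if cv2.contourArea(c)>150:
        q=cast(m,c[:,0].astype(float),.044)[:,:2].astype(np.float32);rc=cv2.minAreaRect(q*1000);print('orange',cv2.contourArea(c),rc,px(m,0,d,c[:,0].mean(0)))
E
```

```text
32.5167 [ 0.5571 -0.376   0.2318] [[ 0.9968 -0.0796 -0.0004]
 [-0.0796 -0.9968  0.0014]
 [-0.0005 -0.0014 -1.    ]] [ 0.2282  0.8409  0.6242  1.4388 -0.5322  1.035  -0.6819]
[ 0.6349 -0.3828  0.3768]
orange 706.0 ((556.4962158203125, -381.150146484375), (13.485072135925293, 47.75305938720703), 85.33728790283203) [ 0.5575 -0.3809  0.0441]
```

step_arm --series '[[[-0.04,0.15,1,0,0,0,45],[0,0,1,0,0,0,45],[0,0,1,0,0,0,45],[0,0,1,0,0,0,45],[0,0,1,0,0,0,45],[0,0,1,0,0,0,45],[0,0,1,0,0,0,45],[0,0,1,0,0,0,45]]]'

```text
time_s: 33.23
eef_pos: [0.5557, -0.3801, 0.0714]
eef_rot: [[0.997, -0.081, 0.001], [-0.081, -0.997, 0.001], [0.001, -0.001, -1.0]]
contact_force: [-0.5, -0.0, 0.2]
finger_gap: 0.0397
grip_force: 0.0
```

step_arm --series '[[[0,0,1,0,0,0,45],[0,0,0.9,0,0,0,45],[0,0,0.6,0,0,0,45],[0,0,0.4,0,0,0,45],[0,0,0,0,0,0,45],[0,0,0,0,0,0,45]]]'

```text
time_s: 33.73
eef_pos: [0.5556, -0.3809, 0.0146]
eef_rot: [[0.997, -0.083, 0.0], [-0.083, -0.997, -0.0], [0.0, 0.0, -1.0]]
contact_force: [-0.6, 0.3, -0.0]
finger_gap: 0.0393
grip_force: 0.0
```

step_arm --series '[[[0,0,0,0,0,0,15],[0,0,0,0,0,0,0],[0,0,0,0,0,0,0],[0,0,0,0,0,0,0],[0,0,0,0,0,0,0],[0,0,0,0,0,0,0],[0,0,0,0,0,0,0]]]'

```text
time_s: 34.32
eef_pos: [0.5558, -0.3807, 0.015]
eef_rot: [[0.996, -0.084, 0.001], [-0.084, -0.996, 0.0], [0.001, -0.0, -1.0]]
contact_force: [-0.8, 1.4, 7.4]
finger_gap: 0.0159
grip_force: 30.0
```

step_arm --series '[[[0,0,-0.5,0,0,0,0],[0,0,-1,0,0,0,0],[0,0,-1,0,0,0,0],[0,0,-1,0,0,0,0],[0,0,-1,0,0,0,0],[0,0,-1,0,0,0,0],[0,0,-1,0,0,0,0],[0,0,-1,0,0,0,0]]]'

```text
time_s: 34.98
eef_pos: [0.5547, -0.3804, 0.165]
eef_rot: [[0.996, -0.084, -0.001], [-0.084, -0.996, 0.001], [-0.001, -0.001, -1.0]]
contact_force: [-0.2, -0.3, -2.8]
finger_gap: 0.0156
grip_force: 30.0
```

step_arm --series '[[[0,0,-1,0,0,0,0],[0,0,-1,0,0,0,0],[0,0,-1,0,0,0,0],[0,0,-1,0,0,0,0],[0,0,-0.5,0,0,0,0],[0,0,0,0,0,-0.8,0],[0,0,0,0,0,-0.8,0],[0,0,0,0,0,-0.8,0]]]'

```text
time_s: 35.65
eef_pos: [0.5549, -0.3804, 0.2538]
eef_rot: [[0.985, 0.17, -0.001], [0.17, -0.985, 0.001], [-0.001, -0.001, -1.0]]
contact_force: [0.2, 0.4, -2.7]
finger_gap: 0.0159
grip_force: 30.0
```

step_arm --series '[[[0,0,0,0,0,-0.8,0],[0,0,0,0,0,-0.8,0],[0,0,0,0,0,-0.8,0],[0,0,0,0,0,-0.8,0],[0,0,0,0,0,-0.8,0],[0,0,0,0,0,-0.8,0],[0,0,0,0,0,-0.8,0],[0,0,0,0,0,-0.8,0]]]'

```text
time_s: 36.32
eef_pos: [0.5546, -0.3804, 0.2534]
eef_rot: [[0.666, 0.746, -0.002], [0.746, -0.666, 0.001], [-0.001, -0.002, -1.0]]
contact_force: [-0.4, -0.4, -2.8]
finger_gap: 0.0156
grip_force: 30.0
```

step_arm --series '[[[0,0,0,0,0,-0.8,0],[0,0,0,0,0,-0.8,0],[0,0,0,0,0,-0.8,0],[0,0,0,0,0,-0.8,0],[0,0,0,0,0,-0.8,0],[0,0,0,0,0,-0.8,0],[0,0,0,0,0,-0.8,0],[0,0,0,0,0,-0.8,0]]]'

```text
time_s: 36.98
eef_pos: [0.5545, -0.3806, 0.2534]
eef_rot: [[0.059, 0.998, -0.002], [0.998, -0.059, 0.001], [0.001, -0.002, -1.0]]
contact_force: [-0.3, -0.6, -2.7]
finger_gap: 0.0158
grip_force: 30.0
```

step_arm --series '[[[0,0,0,0,0,-0.6,0],[0,0,0,0,0,0,0],[0.6,0,0,0,0,0,0],[0.9,0,0,0,0,0,0],[0.9,0,0,0,0,0,0],[0.9,0,0,0,0,0,0],[0.9,0,0,0,0,0,0],[0.9,0,0,0,0,0,0]]]'

```text
time_s: 37.65
eef_pos: [0.555, -0.2766, 0.254]
eef_rot: [[0.002, 1.0, -0.001], [1.0, -0.002, 0.001], [0.001, -0.001, -1.0]]
contact_force: [0.2, 0.5, -3.4]
finger_gap: 0.0157
grip_force: 30.0
```

step_arm --series '[[[0.9,0,0,0,0,0,0],[0.9,0,0,0,0,0,0],[0.9,0,0,0,0,0,0],[0.9,0,0,0,0,0,0],[0.9,0,0,0,0,0,0],[0.9,0,0,0,0,0,0],[0.9,0,0,0,0,0,0],[0.9,0,0,0,0,0,0]]]'

```text
time_s: 38.32
eef_pos: [0.5548, -0.1328, 0.2542]
eef_rot: [[0.002, 1.0, -0.001], [1.0, -0.002, 0.001], [0.001, -0.001, -1.0]]
contact_force: [0.4, 0.3, -2.0]
finger_gap: 0.0154
grip_force: 30.0
```

step_arm --series '[[[0.9,0,0,0,0,0,0],[0.9,0,0,0,0,0,0],[0.9,0,0,0,0,0,0],[0.9,0,0,0,0,0,0],[0.9,0,0,0,0,0,0],[0.9,0,0,0,0,0,0],[0.9,0,0,0,0,0,0],[0.9,0,0,0,0,0,0]]]'

```text
time_s: 38.98
eef_pos: [0.5546, 0.011, 0.2542]
eef_rot: [[0.002, 1.0, -0.001], [1.0, -0.002, 0.0], [0.0, -0.001, -1.0]]
contact_force: [-0.3, -0.1, -3.1]
finger_gap: 0.0153
grip_force: 30.0
```

step_arm --series '[[[0.9,0,0,0,0,0,0],[0.9,0,0,0,0,0,0],[0.9,0,0,0,0,0,0],[0.4,0,0,0,0,0,0],[0,0,0,0,0,0,0],[0,0,0,0,0,0,0],[0,0,0,0,0,0,0]]]'

```text
time_s: 39.57
eef_pos: [0.5553, 0.0696, 0.2544]
eef_rot: [[0.002, 1.0, -0.0], [1.0, -0.002, -0.001], [-0.001, -0.0, -1.0]]
contact_force: [-0.1, 0.6, -3.8]
finger_gap: 0.0156
grip_force: 30.0
```

```bash
python3 - <<'E'
from h import *
s=r.state();print(s['time_s'],s['eef_pos'],s['eef_rot'],s['finger_gap'])
m,p,d=look('w8')
h=cv2.cvtColor(p,cv2.COLOR_RGB2HSV)
p2,d2=r.camera('top')
o=np.hstack([cv2.resize(p[0:400,160:480][:,:,::-1],(400,500)),cv2.resize(p2[170:310,180:340][:,:,::-1],(400,350)).repeat(1,0) if 0 else cv2.copyMakeBorder(cv2.resize(p2[170:310,180:340][:,:,::-1],(400,350),interpolation=cv2.INTER_CUBIC),0,150,0,0,cv2.BORDER_CONSTANT)])
cv2.imwrite('pics/w8c.png',o)
print(proj(m,[[.555,.2,.238],[.555,.072,.238],[.555,.2,.115]]))
E
```

```text
39.5667 [0.5553 0.0696 0.2544] [[ 0.0025  1.     -0.    ]
 [ 1.     -0.0025 -0.0013]
 [-0.0013 -0.     -1.    ]] 0.015612995385257612
[[312.6685 -35.9881]
 [314.3146 281.4578]
 [314.943   34.2871]]
```

View pics/w8c.png

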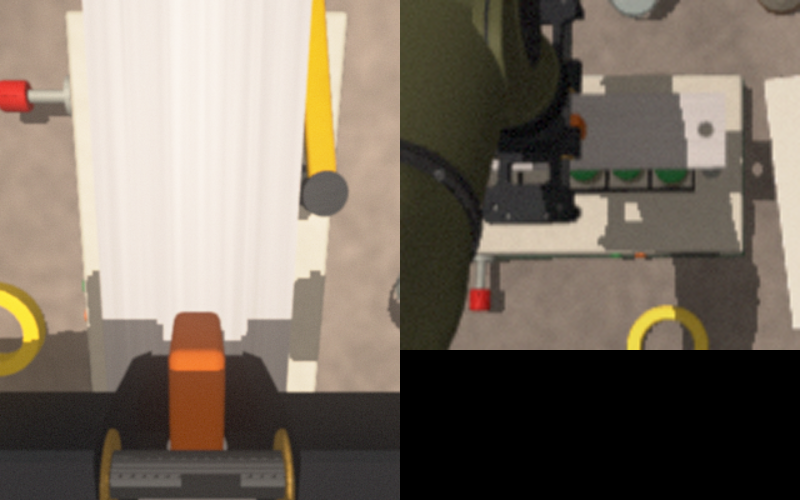

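The wrist half shows the plate held square over the shaker. In the top half the free end's hole is at crop (705,129), about pixel (302,222). I'll compare it with the stud in the same camera.

```bash
python3 - <<'E'
from h import *
mt=r.camera_model('top')
a=cv2.imread('pics/top0.png')
p,d=r.camera('top')
# brass stud tops in top0
h=cv2.cvtColor(a,cv2.COLOR_BGR2HSV)
for u0,v0 in((200,236),(304,236)):
    w=h[v0-9:v0+9,u0-9:u0+9];k=(w[:,:,1]>70)&(w[:,:,2]>50)&(w[:,:,0]<25)
    ys,xs=np.nonzero(k);
    if len(xs): c=(u0-9+xs.mean(),v0-9+ys.mean());print('stud',len(xs),c,cast(mt,c,.114)[0])
g=cv2.cvtColor(p,cv2.COLOR_RGB2GRAY).astype(float)
w=g[215:229,295:309];print(w.astype(int))
k=np.clip(np.median(w)-25-w,0,None);yy,xx=np.mgrid[215:229,295:309];
n=(k.sum());c=((k*xx).sum()/n,(k*yy).sum()/n);print('hole',c,cast(mt,c,.2474)[0],cast(mt,c,.2434)[0])
m,pw,dw=look();C=-m['R'].T@m['t'];print(C)
# left/right plate edges in wrist at z .2474
gw=cv2.cvtColor(pw,cv2.COLOR_RGB2HSV)
for v in(60,120,180,240):
    row=gw[v,180:440,1].astype(int);i=np.nonzero(row<28)[0]+180;print(v,i.min(),i.max(),cast(m,[(i.min(),v),(i.max(),v)],.2474)[:,:2].ravel())
E
```

```text
stud 14 (np.float64(199.0), np.float64(234.71428571428572)) [0.553  0.1989 0.114 ]
stud 10 (np.float64(303.2), np.float64(234.0)) [ 0.5513 -0.0555  0.114 ]
[[197 199 200 197 198 199 198 198 196 196 196 198 197 196]
 [199 198 200 198 196 200 197 198 198 199 196 198 197 198]
 [198 199 200 200 198 196 195 195 196 196 195 197 194 194]
 [198 199 199 195 194 181 176 158 178 186 196 197 197 193]
 [200 199 199 197 174 142 125 112 126 155 191 197 198 195]
 [199 199 200 193 145 108 101  98 100 121 181 196 197 197]
 [202 200 200 185 122  99  98  98 100 108 165 195 197 199]
 [202 200 201 187 125  99 100 100  99 112 158 192 196 196]
 [205 202 202 199 157 111 104 102 107 133 179 197 199 200]
 [202 202 201 197 189 158 139 128 144 173 193 198 202 201]
 [195 200 200 201 197 187 183 177 182 192 196 199 198 198]
 [192 199 197 197 195 196 197 194 197 198 197 196 197 198]
 [191 201 199 199 199 196 198 200 199 199 197 196 196 198]
 [194 201 201 198 200 201 199 197 197 199 200 199 196 199]]
hole (np.float64(301.7106267029973), np.float64(221.32861035422343)) [ 0.5554 -0.0584  0.2474] [ 0.5562 -0.0582  0.2434]
[0.5569 0.1462 0.3994]
60 220 403 [0.5206 0.1666 0.5888 0.1664]
120 232 400 [0.5236 0.1452 0.589  0.145 ]
180 238 398 [0.5244 0.1217 0.5897 0.1216]
240 243 392 [0.5248 0.0959 0.5887 0.0958]
```

The held plate's hole and the TCP agree within 0.5 mm in the top camera, so I'll aim the TCP at (0.553, 0.0726).

step_arm --series '[[[0.15,-0.115,0.4,0,0,0,0],[0,0,0.9,0,0,0,0],[0,0,0.9,0,0,0,0],[0,0,0.9,0,0,0,0],[0,0,0.9,0,0,0,0],[0,0,0.9,0,0,0,0],[0,0,0.6,0,0,0,0],[0,0,0.3,0,0,0,0]]]'

```text
time_s: 40.43
eef_pos: [0.5519, 0.0742, 0.1362]
eef_rot: [[0.0, 1.0, -0.003], [1.0, -0.0, -0.0], [-0.0, -0.003, -1.0]]
contact_force: [-0.8, 0.0, -3.1]
finger_gap: 0.016
grip_force: 30.0
```

step_arm --series '[[[0,0,0,0,0,0,0],[0,0,0,0,0,0,0],[0,0,0,0,0,0,0]]]'

```text
time_s: 40.68
eef_pos: [0.5538, 0.0743, 0.139]
eef_rot: [[0.0, 1.0, 0.002], [1.0, -0.0, 0.0], [0.0, 0.002, -1.0]]
contact_force: [-0.7, -1.0, -3.3]
finger_gap: 0.0155
grip_force: 30.0
```

```bash
python3 - <<'E'
from h import *
s=r.state();print(s['time_s'],s['eef_pos'],s['eef_rot'],s['contact_force'],s['ft_torque'])
p,d=r.camera('top');mt=r.camera_model('top')
zt=s['eef_pos'][2]-.015+.008
u,v=proj(mt,[s['eef_pos'][0],s['eef_pos'][1]-.128,zt])[0].round().astype(int);print(u,v)
g=cv2.cvtColor(p,cv2.COLOR_RGB2GRAY).astype(float)[v-8:v+9,u-8:u+9];print(g.astype(int))
k=np.clip(np.median(g)-25-g,0,None);yy,xx=np.mgrid[v-8:v+9,u-8:u+9]
n=k.sum();c=((k*xx).sum()/n,(k*yy).sum()/n);print('hole',c,cast(mt,c,zt)[0])
E
```

```text
40.6833 [0.5538 0.0743 0.139 ] [[ 0.0003  1.      0.0016]
 [ 1.     -0.0003  0.0003]
 [ 0.0003  0.0016 -1.    ]] [-0.6775 -0.9546 -3.3026] [-0.0641  0.0416  0.0069]
302 232
[[115 187 199 197 200 197 198 197 199 199 197 197 195 196 193 175 141]
 [105 146 195 195 198 196 198 195 196 198 195 193 197 196 194 166 110]
 [ 98 118 188 199 198 198 199 198 197 197 198 198 196 196 195 168 111]
 [100 118 191 197 199 197 197 197 199 197 198 198 198 198 197 169 109]
 [ 99 118 191 198 199 200 198 192 188 187 192 196 197 198 195 167 108]
 [ 98 118 192 200 200 196 175 148 139 143 173 194 196 199 192 166 108]
 [ 99 118 190 200 195 183 130 105 102 107 136 183 194 197 195 166 109]
 [ 99 120 193 198 198 176 109  88  96 140 148 174 196 197 194 167 109]
 [ 97 119 193 202 198 173 103  89 115 126 130 162 194 195 194 168 108]
 [ 97 119 193 200 202 185 123  96 116 103 125 177 196 202 196 170 110]
 [ 99 122 195 203 203 195 166 136 139 143 161 193 201 200 200 169 110]
 [102 118 193 197 201 199 192 181 182 183 188 197 197 199 195 169 110]
 [ 96 117 192 201 197 197 199 196 197 195 196 199 196 197 194 168 109]
 [ 98 114 192 202 200 201 201 200 201 199 199 199 200 200 194 168 108]
 [ 98 118 193 201 202 200 203 199 201 199 199 200 198 199 196 164 107]
 [101 117 195 203 202 201 201 202 202 201 200 202 201 201 197 169 108]
 [ 98 119 193 204 204 199 200 200 201 201 200 201 200 198 195 166 107]]
hole (np.float64(300.3881730326737), np.float64(232.13161527841694)) [ 0.5528 -0.0496  0.132 ]
```

step_arm --series '[[[-0.09,-0.04,0,0,0,0,0],[0,0,0.2,0,0,0,0],[0,0,0.2,0,0,0,0],[0,0,0.15,0,0,0,0],[0,0,0,0,0,0,0],[0,0,0,0,0,0,0]]]'

```text
time_s: 41.23
eef_pos: [0.5522, 0.0725, 0.127]
eef_rot: [[0.0, 1.0, -0.001], [1.0, -0.0, -0.0], [-0.0, -0.001, -1.0]]
contact_force: [-0.1, -0.0, -2.8]
finger_gap: 0.0157
grip_force: 30.0
```

step_arm --series '[[[0,0,0.1,0,0,0,0],[0,0,0.1,0,0,0,0],[0,0,0,0,0,0,0],[0,0,0,0,0,0,0]]]'

```text
time_s: 41.57
eef_pos: [0.5525, 0.0725, 0.1232]
eef_rot: [[0.0, 1.0, 0.0], [1.0, -0.0, 0.0], [0.0, 0.0, -1.0]]
contact_force: [0.7, 0.0, -3.7]
finger_gap: 0.0157
grip_force: 30.0
```

The plate is already past the stud tops without contact. Lowering the rest.

step_arm --series '[[[0,0,0.1,0,0,0,0],[0,0,0.08,0,0,0,0],[0,0,0,0,0,0,0],[0,0,0,0,0,0,0]]]'

```text
time_s: 41.9
eef_pos: [0.5524, 0.0725, 0.1196]
eef_rot: [[0.0, 1.0, 0.0], [1.0, -0.0, 0.0], [0.0, 0.0, -1.0]]
contact_force: [0.4, 0.2, -4.0]
finger_gap: 0.0161
grip_force: 30.0
```

step_arm --series '[[[0,0,0.06,0,0,0,0],[0,0,0,0,0,0,0],[0,0,0,0,0,0,0]]]'

```text
time_s: 42.15
eef_pos: [0.5525, 0.0725, 0.119]
eef_rot: [[0.0, 1.0, 0.001], [1.0, -0.0, 0.0], [0.0, 0.001, -1.0]]
contact_force: [-1.1, 1.1, 2.5]
finger_gap: 0.0159
grip_force: 30.0
```

The plate is down (the force reversed at tip z 0.119). Releasing, then rising and moving toward the brace knob.

step_arm --series '[[[0,0,0,0,0,0,20],[0,0,0,0,0,0,35],[0,0,0,0,0,0,45],[0,0,0,0,0,0,45],[0,0,0,0,0,0,45],[0,0,-0.3,0,0,0,45],[0,0,-0.7,0,0,0,45],[0,0,-1,0,0,0,45]]]'

```text
time_s: 42.82
eef_pos: [0.5513, 0.0723, 0.1581]
eef_rot: [[0.0, 1.0, -0.003], [1.0, -0.0, -0.0], [-0.0, -0.003, -1.0]]
contact_force: [0.4, 0.2, -0.6]
finger_gap: 0.0399
grip_force: 0.0
```

step_arm --series '[[[0,0,-1,0,0,0,45],[0,0,-1,0,0,0,45],[0,0,-1,0,0,0,45],[0,0,-1,0,0,0,45],[0,0,0,0,0,0,45]]]'

```text
time_s: 43.23
eef_pos: [0.5547, 0.0725, 0.2425]
eef_rot: [[0.001, 1.0, 0.007], [1.0, -0.001, 0.001], [0.001, 0.007, -1.0]]
contact_force: [0.2, 0.2, -0.6]
finger_gap: 0.0398
grip_force: 0.0
```

```bash
python3 - <<'E'
from h import *
s=r.state();print(s['time_s'],s['eef_pos'],s['finger_gap'])
m,p,d=look('w9')
h=cv2.cvtColor(p,cv2.COLOR_RGB2HSV);k=cv2.inRange(h,np.array(ORANGE[0]),np.array(ORANGE[1]))
ys,xs=np.nonzero(k)
P=np.array([px(m,0,d,(u,v)) for u,v in zip(xs,ys)]);t=P[P[:,2]>P[:,2].max()-.006];print('handle top',t.mean(0),t.min(0),t.max(0))
# plate plane fit
Q=np.array([px(m,0,d,(u,v)) for v in range(0,300,4) for u in range(240,400,4)]);k=(abs(Q[:,0]-.5535)<.028)&(abs(Q[:,2]-.112)<.012);Q=Q[k];A=np.c_[Q[:,:2]-Q[:,:2].mean(0),np.ones(len(Q))];print(np.linalg.lstsq(A,Q[:,2],rcond=None)[0],len(Q),Q.mean(0))
E
```

```text
43.2333 [0.5547 0.0725 0.2425] 0.03977784927758803
handle top [0.5549 0.1486 0.3877] [0.5549 0.1486 0.3877] [0.5549 0.1486 0.3877]
[-0.002  -0.0023  0.111 ] 1270 [0.5535 0.129  0.111 ]
```

step_arm --series '[[[0.6,0.3,0,0,0,0,45],[0.9,0.3,0,0,0,0,45],[0.9,0.3,0,0,0,0,45],[0.9,0.3,0,0,0,0,45],[0.9,0.3,0,0,0,0,45],[0.9,0.3,0,0,0,0,45],[0.9,0.3,0,0,0,0,45],[0.9,0.3,0,0,0,0,45]]]'

```text
time_s: 43.95
eef_pos: [0.5998, 0.2126, 0.2367]
eef_rot: [[-0.001, 1.0, -0.003], [1.0, 0.001, -0.0], [-0.0, -0.003, -1.0]]
contact_force: [-0.6, -0.3, 0.3]
finger_gap: 0.0397
grip_force: 0.0
```

step_arm --series '[[[0,0,0,0,0,0,45],[0,0,0,0,0,0,45],[0,0,0,0,0,0,45]]]'

```text
time_s: 44.2
eef_pos: [0.5997, 0.2093, 0.2375]
eef_rot: [[0.001, 1.0, -0.002], [1.0, -0.001, -0.002], [-0.002, -0.002, -1.0]]
contact_force: [-0.3, -0.9, -0.3]
finger_gap: 0.0397
grip_force: 0.0
```

```bash
python3 - <<'E'
from h import *
s=r.state();print(s['time_s'],s['eef_pos'],s['eef_rot'][:,1])
m,p,d=look('w10')
f=240/np.tan(np.radians(m['fov_y']/2))
v,u=np.mgrid[0:480,0:640];W=(np.stack([(u-m['cx'])/f*d,(v-m['cy'])/f*d,d],-1)-m['t'])@m['R']
k=(abs(W[...,2]-.168)<.006)&(abs(W[...,0]-.605)<.04)&(abs(W[...,1]-.24)<.05)&(d>0)&(p.max(2)<90)
n,l,st,c=cv2.connectedComponentsWithStats(k.astype(np.uint8))
for i in range(1,n):
    if st[i][4]>60: q=W[l==i];print(st[i],q.mean(0),(q.min(0)+q.max(0))/2)
hh=cv2.cvtColor(p,cv2.COLOR_RGB2HSV);ky=cv2.inRange(hh,np.array(YEL[0]),np.array(YEL[1]))>0
q=W[ky&(abs(W[...,2]-.128)<.01)];print(len(q))
if len(q):
    vx,vy,x0,y0=cv2.fitLine(q[:,:2].astype(np.float32),cv2.DIST_HUBER,0,.01,.01).ravel();print(vx,vy,x0,y0,'theta',np.arctan(-vx/vy))
E
```

```text
44.2 [0.5997 0.2093 0.2375] [ 1.     -0.0008 -0.002 ]
[320 176  28  30 662] [0.6101 0.245  0.1686] [0.6101 0.2445 0.1666]
2432
0.15638115 -0.98769677 0.6200448 0.18152562 theta 0.15702564
```

step_arm --series '[[[0.9,0.225,0,0,0,0,45],[0.885,0.23,0,0,0,0,45],[0,0,0.8,0,0,0,45],[0,0,1,0,0,0,45],[0,0,1,0,0,0,45],[0,0,1,0,0,0,45],[0,0,0.9,0,0,0,45],[0,0,0.4,0,0,0,45]]]'

```text
time_s: 44.92
eef_pos: [0.608, 0.244, 0.1341]
eef_rot: [[0.002, 1.0, -0.004], [1.0, -0.002, -0.002], [-0.002, -0.004, -1.0]]
contact_force: [-0.8, 0.2, -0.6]
finger_gap: 0.0396
grip_force: 0.0
```

step_arm --series '[[[0,0,0,0,0,0,45],[0,0,0,0,0,0,45]]]'

```text
time_s: 45.08
eef_pos: [0.6098, 0.2453, 0.1368]
eef_rot: [[0.001, 1.0, 0.0], [1.0, -0.001, -0.0], [-0.0, 0.0, -1.0]]
contact_force: [0.1, -0.1, -0.2]
finger_gap: 0.0395
grip_force: 0.0
```

step_arm --series '[[[0,0,0,0,0,0,10],[0,0,0,0,0,0,0],[0,0,0,0,0,0,0],[0,0,0,0,0,0,0],[0,0,0,0,0,0,0],[0,0,0,0,0,0,0]]]'

```text
time_s: 45.58
eef_pos: [0.61, 0.2464, 0.1374]
eef_rot: [[0.0, 1.0, 0.001], [1.0, -0.0, 0.001], [0.001, 0.001, -1.0]]
contact_force: [-0.1, -0.9, 4.7]
finger_gap: 0.017
grip_force: 30.0
```

```bash
python3 - <<'E'
from h import *
s=r.state();print(s['eef_pos'],s['finger_gap'],s['contact_force'])
H=np.array([.628,.1222])
e=s['eef_pos'][:2]-H;print(e,np.linalg.norm(e),np.arctan2(-e[0],e[1]))
t=np.linspace(np.arctan2(-e[0],e[1]),1.6,17);R=.125
P=np.c_[-np.sin(t),np.cos(t)]*R;D=np.diff(P,axis=0)/.02
for a,b in zip(t[1:],D): print(a.round(3),'tx',b[1].round(2),'ty',b[0].round(2))
E
```

```text
[0.61   0.2464 0.1374] 0.017022187184306346 [-0.1467 -0.8951  4.6944]
[-0.018   0.1242] 0.1254875150881524 0.14431373591299848
0.235 tx -0.11 ty -0.56
0.326 tx -0.16 ty -0.55
0.417 tx -0.21 ty -0.53
0.508 tx -0.25 ty -0.51
0.599 tx -0.3 ty -0.48
0.69 tx -0.34 ty -0.45
0.781 tx -0.38 ty -0.42
0.872 tx -0.42 ty -0.39
0.963 tx -0.45 ty -0.35
1.054 tx -0.48 ty -0.3
1.145 tx -0.51 ty -0.26
1.236 tx -0.53 ty -0.21
1.327 tx -0.54 ty -0.16
1.418 tx -0.56 ty -0.11
1.509 tx -0.57 ty -0.06
1.6 tx -0.57 ty -0.01
```

step_arm --series '[[[-0.11,-0.56,0,0,0,0,0],[-0.16,-0.55,0,0,0,0,0],[-0.21,-0.53,0,0,0,0,0],[-0.25,-0.51,0,0,0,0,0],[-0.3,-0.48,0,0,0,0,0],[-0.34,-0.45,0,0,0,0,0],[-0.38,-0.42,0,0,0,0,0],[-0.42,-0.39,0,0,0,0,0]]]'

```text
time_s: 46.25
eef_pos: [0.5335, 0.2049, 0.1375]
eef_rot: [[-0.003, 1.0, 0.005], [1.0, 0.003, 0.003], [0.003, 0.005, -1.0]]
contact_force: [0.5, 3.8, 3.0]
finger_gap: 0.0171
grip_force: 30.0
```

step_arm --series '[[[0,0,0,0,0,0,0],[0,0,0,0,0,0,0]]]'

```text
time_s: 46.42
eef_pos: [0.5324, 0.2037, 0.1374]
eef_rot: [[-0.0, 1.0, 0.002], [1.0, 0.0, 0.002], [0.002, 0.002, -1.0]]
contact_force: [-0.4, 2.8, 6.1]
finger_gap: 0.017
grip_force: 30.0
```

Low forces, on the arc. Continuing to the seat.

step_arm --series '[[[-0.45,-0.35,0,0,0,0,0],[-0.48,-0.3,0,0,0,0,0],[-0.51,-0.26,0,0,0,0,0],[-0.53,-0.21,0,0,0,0,0],[-0.54,-0.16,0,0,0,0,0],[-0.56,-0.11,0,0,0,0,0],[-0.57,-0.06,0,0,0,0,0],[-0.57,-0.01,0,0,0,0,0]]]'

```text
time_s: 47.08
eef_pos: [0.5037, 0.1195, 0.1372]
eef_rot: [[-0.002, 1.0, 0.003], [1.0, 0.002, 0.002], [0.002, 0.003, -1.0]]
contact_force: [0.9, 2.5, 6.9]
finger_gap: 0.0171
grip_force: 30.0
```

step_arm --series '[[[0,0,0,0,0,0,0],[0,0,0,0,0,0,0],[0,0,0,0,0,0,0]]]'

```text
time_s: 47.33
eef_pos: [0.5036, 0.119, 0.1372]
eef_rot: [[0.002, 1.0, 0.002], [1.0, -0.002, 0.001], [0.001, 0.002, -1.0]]
contact_force: [1.1, 2.1, 6.6]
finger_gap: 0.0172
grip_force: 30.0
```

step_arm --series '[[[0,0,0,0,0,0,15],[0,0,0,0,0,0,30],[0,0,0,0,0,0,30],[0,0,0,0,0,0,30],[0,0,-0.5,0,0,0,30],[0,0,-1,0,0,0,30],[0,0,-1,0,0,0,30],[0,0,-1,0,0,0,30]]]'

```text
time_s: 48.0
eef_pos: [0.502, 0.1182, 0.2076]
eef_rot: [[0.001, 1.0, -0.001], [1.0, -0.001, -0.001], [-0.001, -0.001, -1.0]]
contact_force: [0.8, -0.0, -0.5]
finger_gap: 0.0264
grip_force: 0.0
```

step_arm --series '[[[0,0,-1,0,0,0,40],[0,0,-0.5,0,0,0,50],[0,0,0,0,0,0,50],[0,0,0,0,0,0,50]]]'

```text
time_s: 48.33
eef_pos: [0.5025, 0.1185, 0.237]
eef_rot: [[0.0, 1.0, 0.001], [1.0, -0.0, 0.0], [0.0, 0.001, -1.0]]
contact_force: [-0.2, 0.5, 0.4]
finger_gap: 0.044
grip_force: 0.0
```

```bash
cat >> h.py <<'E'
def world(name='wrist'):
    m=r.camera_model(name);p,d=r.camera(name)
    f=240/np.tan(np.radians(m['fov_y']/2))
    v,u=np.mgrid[0:480,0:640];W=(np.stack([(u-m['cx'])/f*d,(v-m['cy'])/f*d,d],-1)-m['t'])@m['R']
    return p,d,W,cv2.cvtColor(p,cv2.COLOR_RGB2HSV)
def brace():
    p,d,W,hh=world('top');ky=cv2.inRange(hh,np.array(YEL[0]),np.array(YEL[1]))>0
    q=W[ky&(abs(W[...,2]-.128)<.015)]
    if len(q)>20:
        vx,vy,x0,y0=cv2.fitLine(q[:,:2].astype(np.float32),cv2.DIST_HUBER,0,.01,.01).ravel();print('brace',len(q),vx,vy,x0,y0,q.min(0),q.max(0))
def red(name='wrist'):
    p,d,W,hh=world(name);k=cv2.inRange(hh,np.array((0,150,50)),np.array((6,255,255)))>0
    q=W[k&(d>0)&(abs(W[...,0]-.42)<.05)&(abs(W[...,1]-.183)<.05)]
    if len(q): print('red',len(q),q.mean(0),np.percentile(q,[3,97],axis=0))
E
python3 - <<'E'
from h import *
s=r.state();print(s['time_s'],s['eef_pos'],s['q'])
brace();red('top');red('wrist')
p,d,W,hh=world();ky=cv2.inRange(hh,np.array(YEL[0]),np.array(YEL[1]))>0
q=W[ky&(abs(W[...,2]-.128)<.01)];print(len(q),q.min(0) if len(q) else 0,q.max(0) if len(q) else 0)
vx,vy,x0,y0=cv2.fitLine(q[:,:2].astype(np.float32),cv2.DIST_HUBER,0,.01,.01).ravel();print(vx,vy,x0,y0)
E
```

```text
48.3333 [0.5025 0.1185 0.237 ] [-0.4536  0.5577  0.211   1.9063 -0.1743  0.6942 -0.1396]
brace 216 0.9999096 -0.013448873 0.56859785 0.12026907 [0.512  0.1144 0.1214] [0.6164 0.1297 0.1344]
red 45 [0.4208 0.1813 0.0445] [[0.4149 0.1728 0.0388]
 [0.4274 0.1902 0.0491]]
red 571 [0.4258 0.1815 0.0438] [[0.4158 0.172  0.0389]
 [0.4355 0.1908 0.0465]]
3153 [0.5023 0.1132 0.1219] [0.619  0.1295 0.1379]
0.9999903 -0.0044115437 0.565109 0.121671654
```

The brace is in its seat (bar along x). Now the rod: move over and turn the tool a quarter.

step_arm --series '[[[0.8,-0.98,0,0,0,0,50],[0.8,-0.98,0,0,0,0,50],[0.8,-0.98,0,0,0,0,50],[0.77,-0.99,0,0,0,0,50],[0,0,0,0,0,-1,50],[0,0,0,0,0,-1,50],[0,0,0,0,0,-1,50],[0,0,0,0,0,-1,50]]]'

```text
time_s: 49.2
eef_pos: [0.4233, 0.182, 0.2359]
eef_rot: [[-0.412, 0.911, -0.001], [0.911, 0.412, -0.001], [-0.0, -0.002, -1.0]]
contact_force: [-0.1, -0.4, 0.9]
finger_gap: 0.0442
grip_force: 0.0
```

step_arm --series '[[[0,0,0,0,0,-1,50],[0,0,0,0,0,-1,50],[0,0,0,0,0,-1,50],[0,0,0,0,0,-1,50],[0,0,0,0,0,-1,50],[0,0,0,0,0,-1,50],[0,0,0,0,0,-1,50],[0,0,0,0,0,-1,50]]]'

```text
time_s: 49.87
eef_pos: [0.4235, 0.1817, 0.2358]
eef_rot: [[-0.953, 0.304, -0.002], [0.304, 0.953, -0.001], [0.001, -0.001, -1.0]]
contact_force: [0.7, -0.3, -0.8]
finger_gap: 0.0442
grip_force: 0.0
```

step_arm --series '[[[0,0,0,0,0,-1,50],[0,0,0,0,0,-1,50],[0,0,0,0,0,-1,50],[0,0,0,0,0,0,50],[0,0,0,0,0,0,50]]]'

```text
time_s: 50.28
eef_pos: [0.4237, 0.1817, 0.236]
eef_rot: [[-1.0, 0.003, -0.001], [0.003, 1.0, -0.0], [0.001, -0.0, -1.0]]
contact_force: [-0.4, -1.3, 1.2]
finger_gap: 0.0437
grip_force: 0.0
```

```bash
python3 - <<'E'
from h import *
s=r.state();print(s['time_s'],s['eef_pos'],s['eef_rot'],s['q'])
red('wrist')
E
```

```text
50.2833 [0.4237 0.1817 0.236 ] [[-1.      0.0034 -0.0013]
 [ 0.0034  1.     -0.0001]
 [ 0.0013 -0.0001 -1.    ]] [-0.3337  0.4917 -0.2565  2.042   0.203   0.6327  0.8418]
red 509 [0.4232 0.1811 0.0433] [[0.4136 0.1713 0.0371]
 [0.4338 0.1908 0.0467]]
```

step_arm --series '[[[0,0,1,0,0,0,50],[0,0,1,0,0,0,50],[0,0,1,0,0,0,50],[0,0,1,0,0,0,50],[0,0,1,0,0,0,50],[0,0,1,0,0,0,50],[0,0,1,0,0,0,50],[0,0,1,0,0,0,50]]]'

```text
time_s: 51.0
eef_pos: [0.4241, 0.1821, 0.0755]
eef_rot: [[-1.0, 0.002, 0.001], [0.002, 1.0, -0.0], [-0.001, -0.0, -1.0]]
contact_force: [0.1, 0.7, -0.7]
finger_gap: 0.0442
grip_force: 0.0
```

step_arm --series '[[[0,0,1,0,0,0,50],[0,0,0.9,0,0,0,50],[0,0,0.6,0,0,0,50],[0,0,0.4,0,0,0,50],[0,0,0,0,0,0,50],[0,0,0,0,0,0,50]]]'

```text
time_s: 51.5
eef_pos: [0.4245, 0.1823, 0.0187]
eef_rot: [[-1.0, 0.001, -0.001], [0.001, 1.0, -0.001], [0.001, -0.001, -1.0]]
contact_force: [0.2, 0.5, 0.2]
finger_gap: 0.0438
grip_force: 0.0
```

step_arm --series '[[[0,0,0,0,0,0,20],[0,0,0,0,0,0,0],[0,0,0,0,0,0,0],[0,0,0,0,0,0,0],[0,0,0,0,0,0,0],[0,0,0,0,0,0,0],[0,0,0,0,0,0,0]]]'

```text
time_s: 52.08
eef_pos: [0.4248, 0.182, 0.0194]
eef_rot: [[-1.0, 0.001, -0.0], [0.001, 1.0, -0.0], [0.0, -0.0, -1.0]]
contact_force: [-0.1, -1.6, 6.2]
finger_gap: 0.0207
grip_force: 30.0
```

step_arm --series '[[[0.1,0,0,0,0,0,0],[0.1,0,0,0,0,0,0],[0.1,0,0,0,0,0,0],[0.1,0,0,0,0,0,0],[0.1,0,0,0,0,0,0],[0,0,0,0,0,0,0],[0,0,0,0,0,0,0]]]'

```text
time_s: 52.67
eef_pos: [0.4146, 0.182, 0.0194]
eef_rot: [[-1.0, -0.0, -0.001], [-0.0, 1.0, -0.001], [0.001, -0.001, -1.0]]
contact_force: [-0.7, -0.3, 7.0]
finger_gap: 0.0207
grip_force: 30.0
```

step_arm --series '[[[0.1,0,0,0,0,0,0],[0.1,0,0,0,0,0,0],[0,0,0,0,0,0,0],[0,0,0,0,0,0,0],[0,0,0,0,0,0,0]]]'

```text
time_s: 53.08
eef_pos: [0.4107, 0.1821, 0.0194]
eef_rot: [[-1.0, 0.0, -0.001], [0.0, 1.0, -0.001], [0.001, -0.001, -1.0]]
contact_force: [-0.2, -0.9, 6.1]
finger_gap: 0.0208
grip_force: 30.0
```

```bash
python3 -c "
from h import *
s=r.state();print(s['eef_pos'],s['contact_force'])
red('top')"
```

```text
[0.4107 0.1821 0.0194] [-0.2355 -0.9299  6.1313]
```

Drawn 14.1 mm with no residual force. Let go and rise.

step_arm --series '[[[0,0,0,0,0,0,20],[0,0,0,0,0,0,45],[0,0,0,0,0,0,50],[0,0,0,0,0,0,50],[0,0,0,0,0,0,50],[0,0,-0.5,0,0,0,50],[0,0,-1,0,0,0,50],[0,0,-1,0,0,0,50]]]'

```text
time_s: 53.8
eef_pos: [0.4104, 0.1816, 0.0674]
eef_rot: [[-1.0, -0.0, -0.002], [-0.0, 1.0, -0.003], [0.002, -0.003, -1.0]]
contact_force: [0.3, -0.5, 0.1]
finger_gap: 0.0442
grip_force: 0.0
```

step_arm --series '[[[0,0,-1,0,0,0,50],[0,0,-1,0,0,0,50],[0,0,-1,0,0,0,50],[0,0,-1,0,0,0,50],[0,0,-1,0,0,0,50],[0,0,-1,0,0,0,50],[0,0,-1,0,0,0,50],[0,0,0,0,0,0,50]]]'

```text
time_s: 54.47
eef_pos: [0.4123, 0.1834, 0.2099]
eef_rot: [[-1.0, 0.001, 0.004], [0.001, 1.0, 0.002], [-0.004, 0.002, -1.0]]
contact_force: [0.3, -0.3, -0.4]
finger_gap: 0.0441
grip_force: 0.0
```

```bash
python3 - <<'E'
from h import *
s=r.state();print(s['time_s'],s['eef_pos'],s['contact_force'])
red('wrist');red('top');brace()
p,d=r.camera('scene');cv2.imwrite('pics/fin.png',cv2.resize(p[120:300,220:460][:,:,::-1],None,fx=3,fy=3,interpolation=cv2.INTER_CUBIC))
E
```

```text
54.4667 [0.4123 0.1834 0.2099] [ 0.3211 -0.2862 -0.3864]
red 599 [0.409  0.1813 0.0432] [[0.3997 0.1716 0.0374]
 [0.4194 0.1906 0.0464]]
brace 258 0.99999046 0.0043666167 0.55845374 0.12151206 [0.512  0.1143 0.1181] [0.6157 0.1978 0.1321]
```

View pics/fin.png

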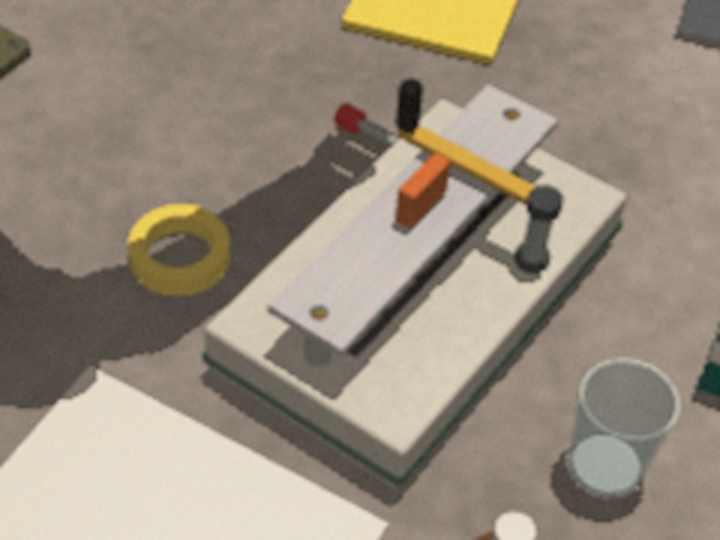

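The final picture shows the plate down on both studs, brass visible at (319,313) and (512,114), with the brace across it and the rod drawn 14 mm (0.4232 → 0.409). No jar is left on the board. Handing in.

```bash
python3 -c "
from plant import r
print(r.finish_job())"
```

```text
the job is handed in; nothing more can be done
None
```

I handed the job in at about 54 s: three green jars stand in the rack, the plate is down on both studs, the brace is in its end seat and the rod is at its middle click. Jars 1 and 3 first leaned on a well wall and were reset upright; the hand-in returned no verdict.

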